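Set the sowing gap of a bench seed feeder to a gauge, taking up the screw's play

ROBOT

A 7-joint arm with a two-finger parallel gripper is mounted at the origin on the work surface. World frame = base frame: x ahead of the robot, y to its left, z up, the work surface at z = 0. Lengths are in m, angles in rad, forces in N, time in s.
With the tool pointing down it reaches from about 0.35 to 0.9 m from the base axis. Payload 19.9 kg.
Tool frame: the origin (TCP) lies at the very end of the fingers, on their centre line; the grasp point (between the pads) lies 19 mm behind it; z points along the fingers, x is the direction in which the jaws open and shut, and the axes are right-handed (so a half turn about z gives the same grasp; the last joint's range is limited). The gripper opens to 85 mm and grips with 20 to 120 N. Pads are 22 mm wide; open, the fingers measure 114 mm over their backs; the gripper's body (76 mm by 85 mm) begins 54 mm behind the grasp point. The pads swing forward as they close: fully open they stand 13 mm farther back than shut.
Start: joints at [-1.321, 0.417, -0.01, 1.614, 0.005, 1.111, -0.053], TCP at [0.179, 0.599, 0.231] pointing down, gripper open.
Joint ranges: [-2.81, 2.81], [-0.39, 2.02], [-1.27, 1.25], [0.06, 2.57], [-1.19, 4.33], [0.19, 2], [-2.82, 2.82]. Speed limits (rad/s): [1.89, 1.89, 2.39, 2.39, 3.01, 3.01, 3.01].

INTERFACE

Orientations are given as a rotation vector (axis times angle).
In Python, from bench import manip gives the robot as it stands.
- The arm moves only by the shell command python3 -m pendant 'ROWS'. ROWS is JSON, a list of rows, each an object with "translation": the shift along the tool's x, y, z normalised to -1 to 1, where 1 is 0.25 m, a list of three; "rot": the turn, a rotation vector about the tool's x, y, z normalised to -1 to 1, where 1 is 45 degrees, a list of three; "gripper": the opening, from -1 (shut) to 1 (fully open), so that 0 is half open. In form: [{"translation": [x, y, z], "rot": [wx, wy, wz], "gripper": gripper}, ...]. A call has 1 to 5 rows; each row shifts and turns the commanded pose from where the row before left it, along the tool's axes as they then stand; what a row does not reach is not made up. A row lasts 1/8 s, in which the tool goes at most 62.5 mm and 10.7 degrees, less where a joint would pass 70% of its speed; a pose out of reach is approached as far as the arm can. A call with a number of a shift or a turn outside -1 to 1 is refused whole. A call with a gripper value outside its range is refused whole. The fingers move at their own pace and stop on an object; the grip force is fixed at half the most. Time passes only in rows, so rows that do not move let the fingers close. It gives the time, the measured TCP pose, the force and the opening at its end, in the units of the state.
- manip.get_state(): the state, without advancing time (a new reading comes with each control period).
- manip.grab_frame(name): name is "scene" or "top" or "wrist"; returns the picture (384x512x3 uint8, red, green, blue); there is no depth.
- manip.camera_info(name): a dict with "fov_y" (degrees; the focal length in pixels is half the picture's height over the tangent of half this angle, whatever the lens; pixels are square), "cx", "cy" (the principal point, pixels), "distortion" ([k1, k2, p1, p2, k3] as OpenCV has them; the pictures are not rectified), "position" and "orientation" of the camera in the world; the wrist camera has in their place "T_tool_cam" (4x4, takes a point from camera to tool coordinates, whose origin is the TCP and whose axes are the tool frame's). Camera axes: x right, y down, z forward; pixel columns grow to the right and rows downward; lengths in m; the calibration is good to about 2 mm. A picture is of the moment at which its call begins: read the wrist's pose just before it. camera_info takes no time and is no camera call.
- manip.finish_job(): hands the job in, once; it reports no verdict.
The state is a dict: "time_s": time; "joint_positions": joint angles; "dq": joint speeds; "tau": joint torques, N m; "eef_pos": TCP position; "tool_rot": TCP orientation; "contact_force": force on the tool from outside, world axes, zero at the start; "wrist_torque": the same for the moment, N m; "finger_gap": opening from 0.0 (shut) to 1.0 (fully open).
Only numpy, scipy, OpenCV 4.12 (cv2) and the standard library are available. Lean on these libraries where they do the work, as an engineer would, in place of code of your own. Each camera call takes 0.05 s, during which the arm holds its last target. There are 200 camera calls.

TASK

The seed feeder's gate has a newly fitted wear strip, so set its gap afresh to the 14 mm gauge (the thicker of the two): wind the handwheel until the strip stands at least 5 mm higher than the gauge is thick, then lay the gauge flat and straight in the trough and slide its tongue under the gate until the tip is about 15 mm past the gate's far face. Now wind the gate back down until the strip just nips the gauge, firmly enough to hold it (about 15 N) but without straining it; the screw has 3 mm of play, so finish on the closing turn and do not back off. Move the gate by its handwheel only, leave the gauge nipped in the gap, let go, and leave everything else on the bench alone.

Things in the scene. Friction and masses are not known exactly. Their poses are not given: they have to be found in the camera images.
- feeder: bench seed feeder fixed to the bench, 310 x 110 mm. Origin on the bench below the screw's axis, z up. Trough along -x: flat floor 50 mm above the bench, open end at x = -150 mm, 66 mm wide between low walls (tops 66 mm above the bench, x = -150 to -10). Hopper at x = 23 to 148 mm, rim 186 mm up. Bridge 188 to 200 mm up, x = -22 to 30, y = +-55, on columns at y = +-46
- gate: steel gate plate, 8 mm thick (x = 13 to 21 mm of the feeder), 70 mm wide, sliding 5 to 34 mm above the trough floor in stiff guides (friction 12 N, weight 3 N); stays where left. Origin at the middle of its lower edge, 6 to 14 mm above the floor at the start. A black wear strip bolted on its front (x = 7 to 13 mm) projects below that edge by an amount set at fitting, 2 to 5 mm, not measured
- nut: brass nut on the screw, 14 mm tall, caught between the gate's two lugs with 3 mm of play in all. Origin at its centre. Rises 25 mm per turn of the handwheel counter-clockwise seen from above; at handwheel 0 it is 140 mm above the bench, level with point lug_mid when the gate's origin is 10 mm above the trough floor
- lug_mid (a point): point on the gate on the screw's axis, midway between its two lugs. The nut's centre is 1.5 mm above it when the nut lifts the gate, and 1.5 mm below it when the nut presses the gate down, that is when the play is taken up in closing
- handwheel (a joint): turn of the handwheel, rad; positive (counter-clockwise from above) lifts the gate 3.98 mm a radian once the play (0.75 rad) is taken up; range -3.3 to 6.9, start -0.6 to 0.6; stays where left. Torque to turn it: 0.05 N m in the play, 0.11 lifting the gate, 0.09 lowering it, then 0.04 more per 10 N of nip; the nip grows about 200 N per rad
- wheel_axis (a point): centre of the top face of the handwheel, a solid aluminium disc 80 mm across and 10 mm thick with an upright axis, 215 mm above the bench
- grip_mid (a point): point on the axis of the handwheel's upright revolving handle, 26 mm above the wheel's top face: the height to grip. The handle is a black cylinder 16 mm across, 42 mm tall, which stands on the wheel 28 mm from its axis and spins freely about itself, so it can be led round in a circle without turning the hand
- gauge: 14 mm setting gauge, aluminium, 0.16 kg, lying on the bench: a flat tongue 160 mm long (x), 24 mm wide (y), 14 mm thick, with an upright finger plate 30 mm long (x), 10 mm thick (y), 48 mm tall on its outer end. Origin at the centre of the tongue's underside, x along the tongue towards its tip (the free end, which goes under the gate, so that the gauge's x lies along the feeder's +x)
- gauge_tip (a point): middle of the lower edge of the tongue's free end, at x = 80 mm of the gauge
- finger_plate (a point): point on the finger plate at x = -65 mm of the gauge, 30 mm above the tongue's top and 44 mm above its underside: the height to grip, across the 10 mm thickness (along the gauge's y)
- tin_a: seed shaker tin, 66 mm across, 112 mm tall, white lid; leave alone
- tin_b: seed shaker tin, same size; leave alone
- tin_c: seed shaker tin, same size; leave alone
- towel_roll: paper towel roll, 110 mm across, 230 mm tall; leave alone
- clay_bowl: white bowl, 150 mm across, 75 mm tall; leave alone
- snack_box: round green box, 120 mm across, 80 mm tall; leave alone
- thin_gauge: another setting gauge of the same shape with a thinner tongue, 6 mm: not wanted now; leave alone
Not all that is in view belongs to the job. What is shaped like the gauge but blue or yellow is not meant.

How it is judged:
By the outcome, as a careful person would: the job done as asked, in the order asked, and still so for the second after the job is handed in, with the robot touching nothing.
It also fails if it takes over 72 s, if anything falls off the work surface, if the arm or the gripper's body presses on something with over 40 N, if the wrist force passes 120 N, or if a joint passes its speed limit or range.

## Working session

There is one attempt and no reset: what is moved stays moved. The work goes in short steps, Python scripts to look and compute and a shell command to move; the robot and the scene stay as the last step left them, time stands still between calls to the robot, and variables do not carry over. Pictures are saved under pics/ and viewed, about 8 in all and at most 12, crops included, and the job is handed in when it is done.

```bash
mkdir -p pics; ls
cat > h.py <<'E'
import numpy as np, cv2
from bench import manip
from scipy.spatial.transform import Rotation as R
def K(n):
    c=manip.camera_info(n); f=192/np.tan(np.radians(c["fov_y"])/2)
    return np.array([[f,0,c["cx"]],[0,f,c["cy"]],[0,0,1]]),np.array(c["distortion"],float),c
def pose(n,st=None):
    k,d,c=K(n)
    if n=="wrist":
        st=st or manip.get_state()
        T=np.eye(4);T[:3,:3]=R.from_rotvec(st["tool_rot"]).as_matrix();T[:3,3]=st["eef_pos"]
        T=T@np.array(c["T_tool_cam"]);return T[:3,3],T[:3,:3]
    o=np.array(c["orientation"],float)
    return np.array(c["position"]),(o if o.shape==(3,3) else R.from_rotvec(o).as_matrix() if o.size==3 else R.from_quat(o).as_matrix())
def rays(n,px,st=None):
    k,d,c=K(n);p,Rm=pose(n,st)
    u=cv2.undistortPoints(np.array(px,float).reshape(-1,1,2),k,d).reshape(-1,2)
    return p,np.c_[u,np.ones(len(u))]@Rm.T
def onplane(n,px,z,st=None):
    p,r=rays(n,px,st);return p+r*((z-p[2])/r[:,2])[:,None]
def proj(n,P,st=None):
    k,d,c=K(n);p,Rm=pose(n,st)
    rv=cv2.Rodrigues(Rm.T)[0];return cv2.projectPoints(np.array(P,float).reshape(-1,3),rv,-Rm.T@p,k,d)[0].reshape(-1,2)
def shot(n,name):
    st=manip.get_state();im=manip.grab_frame(n);cv2.imwrite(f"pics/{name}.png",im[:,:,::-1]);return im,st
E
python3 - <<'E'
from h import *
for n in("scene","top","wrist"):
    print(n,manip.camera_info(n))
a,_=shot("scene","s1");b,_=shot("top","t1")
print(manip.get_state())
E
```

```text
pics
scene {'fov_y': 48.18544327980966, 'cx': 255.18924806851388, 'cy': 195.00200924742768, 'distortion': array([-0.15960042,  0.        ,  0.        ,  0.        ,  0.        ]), 'position': array([ 1.24308951, -0.49364773,  1.26604464]), 'orientation': array([-2.237884  , -1.17568914,  0.38485661])}
top {'fov_y': 57.79460415001631, 'cx': 253.3806753535506, 'cy': 190.7929889198211, 'distortion': array([-0.08495855,  0.        ,  0.        ,  0.        ,  0.        ]), 'position': array([0.4080862 , 0.0119163 , 1.57614304]), 'orientation': array([-2.17868266,  2.17734198, -0.09209951])}
wrist {'fov_y': 61.933615071339275, 'cx': 251.539031553881, 'cy': 191.42515400563312, 'distortion': array([-0.06928708,  0.        ,  0.        ,  0.        ,  0.        ]), 'T_tool_cam': array([[ 9.99999679e-01,  5.51458453e-04,  5.80638458e-04,
        -2.71506455e-04],
       [-7.00795788e-04,  9.53515536e-01,  3.01343045e-01,
        -7.72592976e-02],
       [-3.87469621e-04, -3.01343355e-01,  9.53515617e-01,
        -1.43340791e-01],
       [ 0.00000000e+00,  0.00000000e+00,  0.00000000e+00,
         1.00000000e+00]])}
{'time_s': 0.1, 'joint_positions': array([-1.32147127,  0.41792628, -0.01031716,  1.61410349,  0.00469822,
        1.11070994, -0.05302123]), 'dq': array([ 1.94479308e-04, -1.37758761e-03, -5.17582102e-04, -2.99489317e-03,
        1.51346148e-04,  1.30588142e-03,  9.25779224e-05]), 'tau': array([ 1.22335470e-03, -8.65839601e+01,  6.80252686e-01, -4.35646641e+01,
        1.91635417e-02,  4.94985608e-03,  3.35353752e-05]), 'eef_pos': array([0.17912469, 0.59845515, 0.23071969]), 'tool_rot': array([ 2.51929815e+00,  1.87566941e+00, -1.33666213e-03]), 'contact_force': array([-0.06223589,  0.91916873,  0.642909  ]), 'wrist_torque': array([-0.02509596,  0.0089461 , -0.03612943]), 'finger_gap': 1.003864943592942}
```

View pics/s1.png

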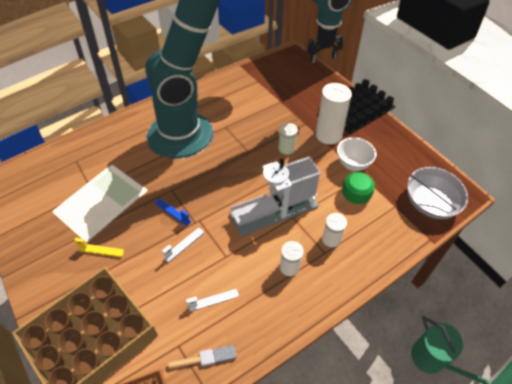

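View pics/t1.png

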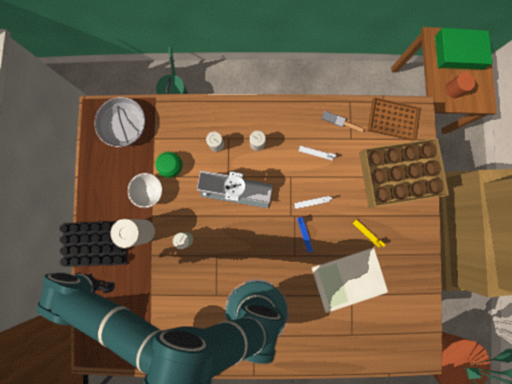

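The scene picture shows the feeder at (280,190), with the hopper on the right and the trough opening to the lower left, and two white gauges at (183,245) and (212,300). In the top picture the feeder is at (234,188) and the gauges at (313,202) and (317,153). Next I'll zoom in to tell the gauges apart.

Run:
```python
from h import *
s=cv2.imread("pics/s1.png");t=cv2.imread("pics/t1.png")
def c(im,x,y,w,h,k):return cv2.resize(im[y:y+h,x:x+w],(w*k,h*k),interpolation=cv2.INTER_CUBIC)
A=c(s,155,220,100,100,4);B=c(s,225,120,100,125,4)[:400]
C=c(t,290,140,100,50,4);C2=c(t,190,165,100,50,4)
cv2.imwrite("pics/c1.png",np.vstack([np.hstack([A,B]),np.hstack([C,C2])]))
# white blobs top
hsv=cv2.cvtColor(t,cv2.COLOR_BGR2HSV)
for n,im in(("top",t),("scene",s)):
    h=cv2.cvtColor(im,cv2.COLOR_BGR2HSV)
    m=((h[...,1]<70)&(h[...,2]>150)).astype(np.uint8)
    N,l,st,ce=cv2.connectedComponentsWithStats(m)
    for i in range(1,N):
        if 40<st[i,4]<3000:
            pts=np.argwhere(l==i)[:,::-1].astype(np.float32)
            print(n,st[i],ce[i].round(1),[np.round(q,1) for q in cv2.minAreaRect(pts)],onplane(n,[ce[i]],0.014).round(3))
```

```text
top [  0  32   5  36 102] [ 1.3 45.6] [array([ 2. , 49.5]), array([35.,  4.]), np.float64(90.0)] [[1.273 1.281 0.014]]
top [ 477   41   35  123 2264] [500.5 113.8] [array([494., 102.]), array([122.,  34.]), np.float64(90.0)] [[ 0.916 -1.186  0.014]]
top [207  60  51  34 643] [230.5  74. ] [array([232. ,  76.5]), array([50., 33.]), np.float64(0.0)] [[1.09  0.12  0.014]]
top [359  62  31  22 284] [374.1  70.4] [array([375.,  71.]), array([22.6, 26.9]), np.float64(45.0)] [[ 1.115 -0.561  0.014]]
top [391  67  34  29 599] [410.2  82.1] [array([406.9,  81.7]), array([27.8, 33.1]), np.float64(87.0)] [[ 1.06  -0.734  0.014]]
top [338  78  29  17 224] [353.2  89. ] [array([351.9,  90.3]), array([15.7, 27.3]), np.float64(63.4)] [[ 1.021 -0.456  0.014]]
top [262  81  16  13  96] [270.5  87.2] [array([270. ,  88.3]), array([12. , 14.2]), np.float64(71.6)] [[ 1.026 -0.067  0.014]]
top [371  85  14  10  47] [376.5  89.1] [array([376.7,  88.3]), array([ 6.2, 15.8]), np.float64(55.0)] [[ 1.022 -0.567  0.014]]
top [117  98  27  36 419] [133.3 113.3] [array([134.5, 113.8]), array([37.2, 16.1]), np.fl
[... 4821 characters left out ...]
 np.float64(90.0)] [[ 0.323 -0.858  0.014]]
scene [186 289  53  22 454] [212.4 299.1] [array([212.4, 298.4]), array([12.6, 52.4]), np.float64(76.0)] [[ 0.722 -0.276  0.014]]
scene [334 319  35  40 679] [351.6 337.9] [array([352.2, 338. ]), array([39.3, 18.4]), np.float64(49.9)] [[ 1.068e+00 -1.000e-03  1.400e-02]]
scene [199 345  37  20 467] [216.4 354.4] [array([217.1, 354.5]), array([14.3, 36.5]), np.float64(78.7)] [[ 0.878 -0.359  0.014]]
scene [367 355  26  29 489] [379.7 372.1] [array([379.5, 369. ]), array([28., 25.]), np.float64(90.0)] [[ 1.196 -0.003  0.014]]
scene [482 366  14  16 109] [487.4 374.2] [array([487.8, 374.3]), array([12.7, 12. ]), np.float64(45.0)] [[1.413 0.258 0.014]]
```

View pics/c1.png

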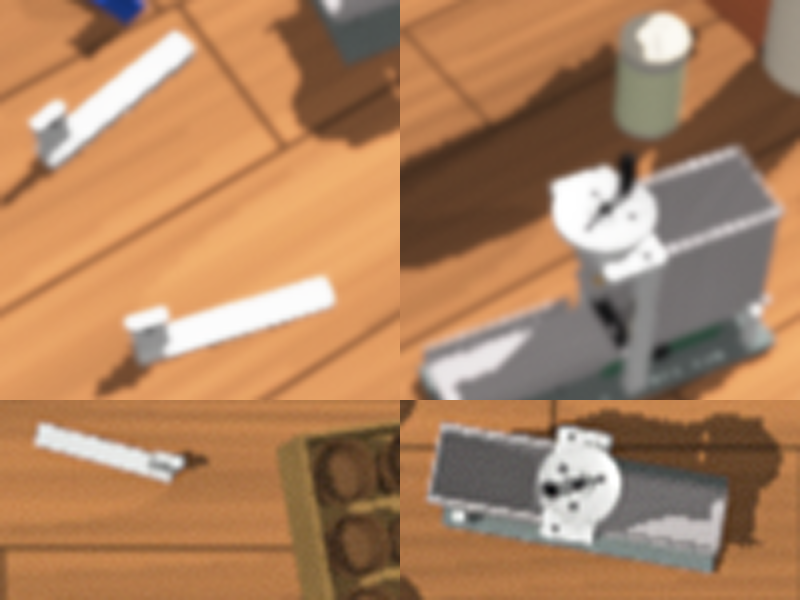

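The crop at lower left suggests the gauge at (0.72,-0.276) is the thick one, because its tip's end face is taller. The wrist camera will confirm that. Next are rough positions and the first move.

```bash
python3 - <<'E'
from h import *
w=onplane("top",[[234.5,186.7]],.215)[0];print("wheel top",w,onplane("scene",[[276.2,172.5]],.215)[0])
# trough floor-ish walls: hopper/trough corners top crop -> px
c=lambda x,y:[190+(x-400)/4,165+(y-400)/4]
P=onplane("top",[c(728,480),c(716,550)],.066);H=onplane("top",[c(440,427),c(430,500)],.186)
print(P,H); a=P.mean(0);b=H.mean(0);d=b-a;print("yaw",np.degrees(np.arctan2(d[1],d[0])))
st=manip.get_state();Rm=R.from_rotvec(st["tool_rot"]).as_matrix();print(Rm.round(3))
t=np.array([w[0],w[1],.45])-st["eef_pos"];print(t,(Rm.T@t)/.25)
E
python3 -m pendant '[{"translation":[0,0,-0.22],"rot":[0,0,0],"gripper":1},{"translation":[0,0,-0.22],"rot":[0,0,0],"gripper":1},{"translation":[0,0,-0.22],"rot":[0,0,0],"gripper":1},{"translation":[0,0,-0.22],"rot":[0,0,0],"gripper":1}]'
```

```text
wheel top [0.53978954 0.08647802 0.215     ] [0.54912412 0.0868316  0.215     ]
[[ 0.56175947 -0.06898482  0.066     ]
 [ 0.48531893 -0.05564907  0.066     ]] [[0.60320298 0.22787787 0.186     ]
 [0.52920849 0.23690688 0.186     ]]
yaw 81.76223911410399
[[ 0.287  0.958 -0.   ]
 [ 0.958 -0.287 -0.001]
 [-0.001  0.    -1.   ]]
[ 0.36066484 -0.51197713  0.21928031] [-1.54921927  1.96937295 -0.87522965]
time_s: 0.6
eef_pos: [0.1791, 0.5984, 0.4529]
tool_rot: [2.52, 1.876, -0.0]
contact_force: [-0.7, 0.2, -0.3]
finger_gap: 0.998
```

```bash
cat > plan.py <<'E'
import sys
from h import *
# plan.py x y z yaw n : print per-row tool translation (units) & rotz, straight line with constant turn
def plan(x,y,z,yaw,n):
    st=manip.get_state();Rm=R.from_rotvec(st["tool_rot"]).as_matrix()
    y0=np.degrees(np.arctan2(Rm[1,0],Rm[0,0]));dy=(yaw-y0+180)%360-180
    t=(np.array([x,y,z])-st["eef_pos"])/n
    for i in range(n):
        a=np.radians(y0+dy*i/n);X=np.array([np.cos(a),np.sin(a),0]);Y=np.array([np.sin(a),-np.cos(a),0])
        print(i,(np.array([t@X,t@Y,-t[2]])/.25).round(3),round(-dy/n/45,3))
    print("tilt",Rm[:,2].round(4))
if __name__=="__main__": plan(*map(float,sys.argv[1:5]),int(sys.argv[5]))
E
python3 plan.py .545 .06 .45 -8 11
```

```text
0 [-0.149  0.184  0.001] 0.164
1 [-0.125  0.201  0.001] 0.164
2 [-0.098  0.216  0.001] 0.164
3 [-0.069  0.226  0.001] 0.164
4 [-0.039  0.233  0.001] 0.164
5 [-0.009  0.237  0.001] 0.164
6 [0.022 0.236 0.001] 0.164
7 [0.052 0.231 0.001] 0.164
8 [0.081 0.222 0.001] 0.164
9 [0.109 0.21  0.001] 0.164
10 [0.135 0.194 0.001] 0.164
tilt [-0.e+00 -4.e-04 -1.e+00]
```

```bash
python3 -m pendant '[{"translation":[-0.149,0.184,0],"rot":[0,0,0.164],"gripper":1},{"translation":[-0.125,0.201,0],"rot":[0,0,0.164],"gripper":1},{"translation":[-0.098,0.216,0],"rot":[0,0,0.164],"gripper":1},{"translation":[-0.069,0.226,0],"rot":[0,0,0.164],"gripper":1},{"translation":[-0.039,0.233,0],"rot":[0,0,0.164],"gripper":1}]' >/dev/null
python3 -m pendant '[{"translation":[-0.009,0.237,0],"rot":[0,0,0.164],"gripper":1},{"translation":[0.022,0.236,0],"rot":[0,0,0.164],"gripper":1},{"translation":[0.052,0.231,0],"rot":[0,0,0.164],"gripper":1},{"translation":[0.081,0.222,0],"rot":[0,0,0.164],"gripper":1},{"translation":[0.109,0.21,0],"rot":[0,0,0.164],"gripper":1}]' >/dev/null
python3 -m pendant '[{"translation":[0.135,0.194,0],"rot":[0,0,0.164],"gripper":1},{"translation":[0,0,0],"rot":[0,0,0],"gripper":-0.2}]'
python3 - <<'E'
from h import *
im,st=shot("wrist","w1");print(st["eef_pos"],st["tool_rot"])
E
```

```text
time_s: 2.1
eef_pos: [0.547, 0.0569, 0.4508]
tool_rot: [3.131, -0.228, -0.001]
contact_force: [-1.1, 1.0, -0.7]
finger_gap: 0.82
[0.54704972 0.05688551 0.45077282] [ 3.13123279e+00 -2.27672703e-01 -5.58785226e-04]
```

View pics/w1.png

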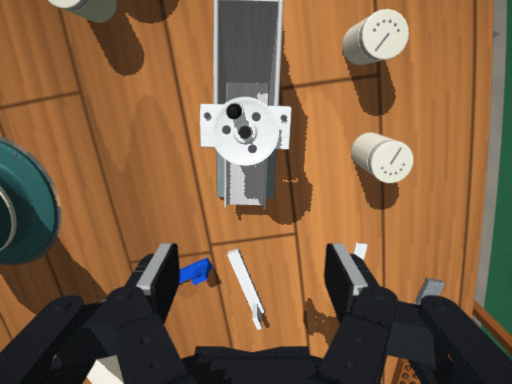

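The wrist view shows the wheel at about (246,131), the handle top at (234,111), the hopper above them and the trough end near (245,205). Both gauges and the tins are clear of the work. I'll measure the wheel and handle.

Run:
```python
from h import *
im=cv2.imread("pics/w1.png");st=manip.get_state()
g=im.max(2)
m=np.zeros(g.shape,np.uint8);m[90:170,205:290]=(g[90:170,205:290]<45)
N,l,s,c=cv2.connectedComponentsWithStats(m)
for i in range(1,N):
    if s[i,4]>20: print(s[i],c[i].round(1),onplane("wrist",[c[i]],.257,st).round(4),onplane("wrist",[c[i]],.225,st).round(4))
# wheel white edge: radial scan
edge=[]
for a in np.radians(np.arange(0,360,6)):
    for r in np.arange(24,48,.5):
        x,y=247+r*np.cos(a),131+r*np.sin(a)
        if g[int(round(y)),int(round(x))]<170: edge.append([x,y]);break
P=onplane("wrist",edge,.215,st)[:,:2]
# robust circle with known radius
from scipy.optimize import least_squares
f=lambda v:np.hypot(*(P-v).T)-.04
r=least_squares(f,P.mean(0),loss="soft_l1",f_scale=.001);print("wheel",r.x,np.median(abs(r.fun)),len(P))
for z,pp in((.186,[[215,10],[216,95],[283,10],[280,90]]),(.066,[[219,165],[224,205],[272,165],[267,207]])):
    Q=onplane("wrist",pp,z,st);print(Q.round(4));
    for k in(0,2):
        d=Q[k]-Q[k+1];print(np.degrees(np.arctan2(d[1],d[0])))
Q=onplane("wrist",[[201,106],[201,146],[291,108],[289,150]],.2,st);print(Q.round(4))
big=cv2.resize(im[60:220,180:310],None,fx=3.7,fy=3.7,interpolation=cv2.INTER_CUBIC);cv2.imwrite("pics/w1c.png",big)
```

```text
[227 104  14  15 159] [233.8 111. ] [[0.5359 0.1184 0.257 ]] [[0.534  0.1168 0.225 ]]
[241 127   9  10  39] [245.3 132.1] [[0.5445 0.0954 0.257 ]] [[0.5434 0.0916 0.225 ]]
wheel [0.5444248  0.09050386] 0.001974640493061265 53
[[0.5276 0.2319 0.186 ]
 [0.5129 0.137  0.186 ]
 [0.6056 0.2209 0.186 ]
 [0.5915 0.1319 0.186 ]]
81.19141525452754
80.99896835223466
[[ 0.4857  0.0243  0.066 ]
 [ 0.4823 -0.0477  0.066 ]
 [ 0.5743  0.0118  0.066 ]
 [ 0.5566 -0.0619  0.066 ]]
87.26654625776456
76.44668819192562
[[0.4944 0.127  0.2   ]
 [0.4856 0.0794 0.2   ]
 [0.6009 0.1096 0.2   ]
 [0.5931 0.0592 0.2   ]]
```

View pics/w1c.png

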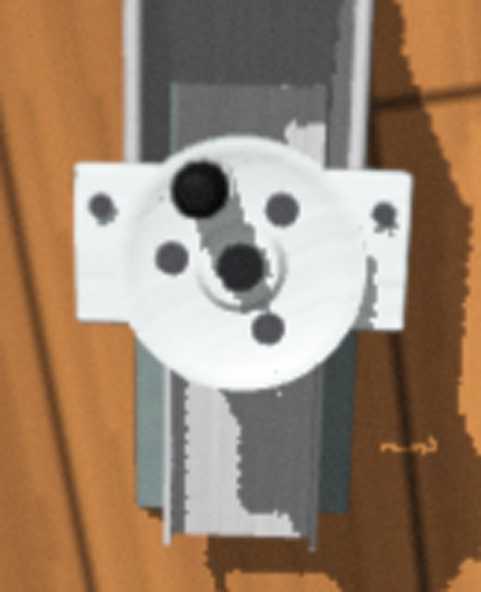

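```bash
python3 plan.py .536 .118 .231 -9 5
```

```text
0 [-0.015 -0.045  0.176] 0.004
1 [-0.015 -0.045  0.176] 0.004
2 [-0.015 -0.045  0.176] 0.004
3 [-0.015 -0.045  0.176] 0.004
4 [-0.015 -0.045  0.176] 0.004
tilt [-9.0e-04 -1.1e-03 -1.0e+00]
```

```bash
python3 -m pendant '[{"translation":[-0.038,-0.113,0.18],"rot":[0,0,0.01],"gripper":-0.2},{"translation":[-0.038,-0.113,0.18],"rot":[0,0,0.01],"gripper":-0.2},{"translation":[0,0,0.18],"rot":[0,0,0],"gripper":-0.2},{"translation":[0,0,0.18],"rot":[0,0,0],"gripper":-0.2}]'
python3 -m pendant '[{"translation":[0,0,0.16],"rot":[0,0,0],"gripper":-0.2},{"translation":[0,0,0],"rot":[0,0,0],"gripper":-0.2}]'
python3 - <<'E'
from h import *
im,st=shot("wrist","w2")
print(st["eef_pos"])
E
```

```text
time_s: 2.65
eef_pos: [0.5341, 0.1214, 0.2699]
tool_rot: [-3.132, 0.234, 0.0]
contact_force: [1.5, 0.1, -0.2]
finger_gap: 0.401
time_s: 2.9
eef_pos: [0.5332, 0.1205, 0.2294]
tool_rot: [3.131, -0.236, -0.007]
contact_force: [-0.5, -0.2, 0.3]
finger_gap: 0.4
[0.53318599 0.12050926 0.22939212]
```

View pics/w2.png

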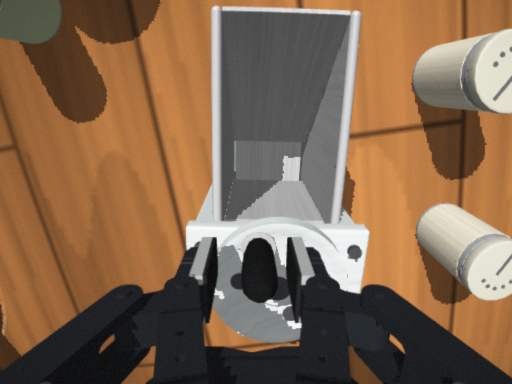

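The handle is between the pads at (259,265), about 2 mm right of their centre. I'll nudge that way and close.

```bash
python3 -m pendant '[{"translation":[0.009,0.007,0],"rot":[0,0,0],"gripper":-0.2},{"translation":[0,0,0],"rot":[0,0,0],"gripper":-1},{"translation":[0,0,0],"rot":[0,0,0],"gripper":-1},{"translation":[0,0,0],"rot":[0,0,0],"gripper":-1},{"translation":[0,0,0],"rot":[0,0,0],"gripper":-1}]'
python3 - <<'E'
import numpy as np
from h import *
st=manip.get_state();print(st["eef_pos"],st["contact_force"],st["finger_gap"])
c=np.array([.5444,.0905]);v=st["eef_pos"][:2]-c;r=.028;a0=np.arctan2(v[1],v[0]);print(np.hypot(*v),np.degrees(a0))
Rm=R.from_rotvec(st["tool_rot"]).as_matrix();y=np.arctan2(Rm[1,0],Rm[0,0]);print(np.degrees(y))
n=13;d=4.6/n
for i in range(n):
    p=[np.array([np.cos(a0+d*k),np.sin(a0+d*k)])*r for k in(i,i+1)];t=p[1]-p[0]
    print(i,round((t@[np.cos(y),np.sin(y)])/.25,3),round((t@[np.sin(y),-np.cos(y)])/.25,3))
E
```

```text
time_s: 3.58
eef_pos: [0.5378, 0.1179, 0.2329]
tool_rot: [-3.131, 0.239, -0.004]
contact_force: [-1.3, 0.3, 8.9]
finger_gap: 0.166
[0.53779429 0.11789004 0.23291804] [-1.26734353  0.30751012  8.90027457] 0.1658750828220995
0.028175336089576657 103.55921472048644
-8.734638023137974
0 -0.033 0.021
1 -0.024 0.031
2 -0.012 0.038
3 0.002 0.039
4 0.016 0.036
5 0.027 0.028
6 0.035 0.017
7 0.039 0.004
8 0.038 -0.01
9 0.032 -0.023
10 0.023 -0.032
11 0.01 -0.038
12 -0.004 -0.039
```

```bash
python3 -m pendant '[{"translation":[-0.033,0.021,0],"rot":[0,0,0],"gripper":-1},{"translation":[-0.024,0.031,0],"rot":[0,0,0],"gripper":-1},{"translation":[-0.012,0.038,0],"rot":[0,0,0],"gripper":-1}]'
python3 - <<'E'
from h import *
st=manip.get_state();v=st["eef_pos"][:2]-[.5444,.0905];print(np.hypot(*v),np.degrees(np.arctan2(v[1],v[0])))
E
```

```text
time_s: 3.95
eef_pos: [0.517, 0.0992, 0.2329]
tool_rot: [-3.13, 0.237, -0.004]
contact_force: [2.4, 4.6, 7.9]
finger_gap: 0.171
0.028718591167633676 162.35054111316197
```

```bash
python3 -m pendant '[{"translation":[0.002,0.039,0],"rot":[0,0,0],"gripper":-1},{"translation":[0.016,0.036,0],"rot":[0,0,0],"gripper":-1},{"translation":[0.027,0.028,0],"rot":[0,0,0],"gripper":-1},{"translation":[0.035,0.017,0],"rot":[0,0,0],"gripper":-1},{"translation":[0.039,0.004,0],"rot":[0,0,0],"gripper":-1}]'
python3 - <<'E'
from h import *
st=manip.get_state();v=st["eef_pos"][:2]-[.5444,.0905];print(np.hypot(*v),np.degrees(np.arctan2(v[1],v[0])))
E
```

```text
time_s: 4.58
eef_pos: [0.5417, 0.0625, 0.2329]
tool_rot: [-3.131, 0.24, -0.002]
contact_force: [-4.5, 3.0, 11.2]
finger_gap: 0.167
0.028152387171202015 -95.40596832590812
```

```bash
python3 -m pendant '[{"translation":[0.038,-0.01,0],"rot":[0,0,0],"gripper":-1},{"translation":[0.032,-0.023,0],"rot":[0,0,0],"gripper":-1},{"translation":[0.023,-0.032,0],"rot":[0,0,0],"gripper":-1},{"translation":[0.01,-0.038,0],"rot":[0,0,0],"gripper":-1},{"translation":[-0.004,-0.039,0],"rot":[0,0,0],"gripper":-1}]'
python3 - <<'E'
from h import *
st=manip.get_state();v=st["eef_pos"][:2]-[.5444,.0905];print(np.hypot(*v),np.degrees(np.arctan2(v[1],v[0])))
E
python3 -m pendant '[{"translation":[0,0,0],"rot":[0,0,0],"gripper":0},{"translation":[0,0,0],"rot":[0,0,0],"gripper":0},{"translation":[0,0,-0.1],"rot":[0,0,0],"gripper":0},{"translation":[0,0,-0.2],"rot":[0,0,0],"gripper":0},{"translation":[0,0,-0.2],"rot":[0,0,0],"gripper":1}]'
```

```text
time_s: 5.2
eef_pos: [0.5718, 0.0936, 0.2328]
tool_rot: [3.132, -0.241, 0.003]
contact_force: [-8.3, -5.4, 13.0]
finger_gap: 0.164
0.027538074457288227 6.398335504239117
time_s: 5.82
eef_pos: [0.5708, 0.0937, 0.3579]
tool_rot: [3.132, -0.24, -0.0]
contact_force: [0.7, 0.2, 0.6]
finger_gap: 0.694
```

```bash
python3 plan.py .70 -.27 .28 -15 8
```

```text
0 [0.092 0.17  0.039] 0.017
1 [0.094 0.169 0.039] 0.017
2 [0.096 0.167 0.039] 0.017
3 [0.098 0.166 0.039] 0.017
4 [0.101 0.165 0.039] 0.017
5 [0.103 0.163 0.039] 0.017
6 [0.105 0.162 0.039] 0.017
7 [0.107 0.16  0.039] 0.017
tilt [-1.e-04 -2.e-04 -1.e+00]
```

```bash
python3 -m pendant '[{"translation":[0.093,0.17,0],"rot":[0,0,0.017],"gripper":1},{"translation":[0.094,0.169,0.03],"rot":[0,0,0.017],"gripper":1},{"translation":[0.096,0.167,0.05],"rot":[0,0,0.017],"gripper":1},{"translation":[0.098,0.166,0.05],"rot":[0,0,0.017],"gripper":1}]' >/dev/null
python3 -m pendant '[{"translation":[0.101,0.165,0.05],"rot":[0,0,0.017],"gripper":1},{"translation":[0.103,0.163,0.05],"rot":[0,0,0.017],"gripper":1},{"translation":[0.105,0.162,0.05],"rot":[0,0,0.017],"gripper":1},{"translation":[0.107,0.16,0.03],"rot":[0,0,0.017],"gripper":1},{"translation":[0,0,0],"rot":[0,0,0],"gripper":1}]'
python3 - <<'E'
from h import *
im,st=shot("wrist","w3");print(st["eef_pos"])
E
```

```text
time_s: 6.95
eef_pos: [0.6998, -0.274, 0.2772]
tool_rot: [3.112, -0.414, -0.004]
contact_force: [-0.4, 0.3, -0.5]
finger_gap: 1.004
[ 0.699833   -0.27398857  0.27721961]
```

View pics/w3.png

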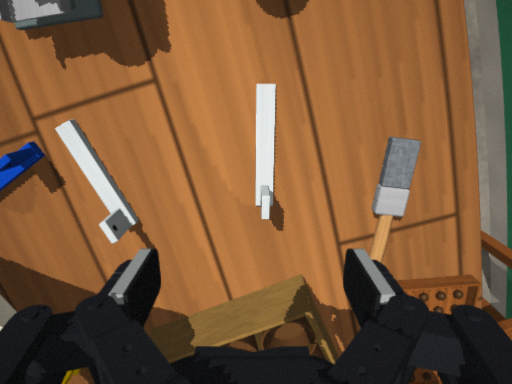

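Run:
```python
from h import *
w=cv2.imread("pics/w3.png");s=cv2.imread("pics/s1.png")
z=lambda im,x,y,a,b,k:cv2.resize(im[y:y+b,x:x+a],(a*k,b*k),interpolation=cv2.INTER_CUBIC)
A=z(w,50,110,100,140,4)[:560];B=z(w,215,80,100,140,4)
cv2.imwrite("pics/w3c.png",np.hstack([A,B]))
```

```text
(no output)
```

View pics/w3c.png

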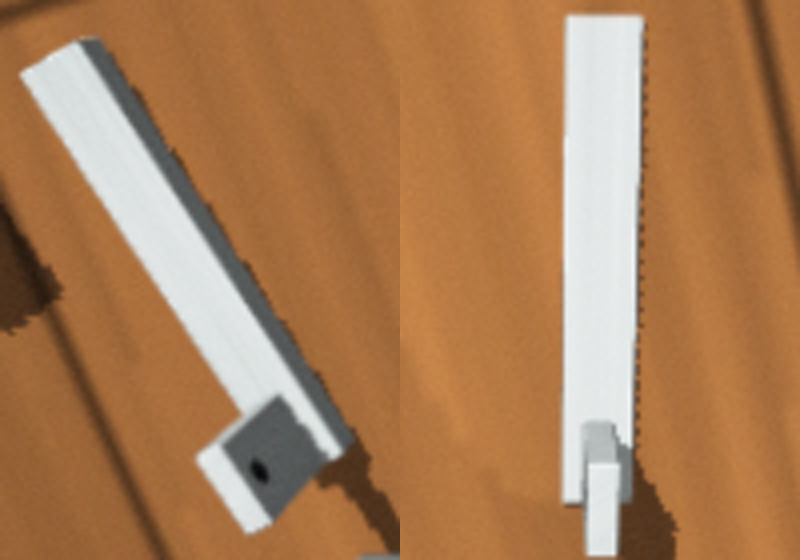

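Run:
```python
from h import *
st=manip.get_state()
A=lambda x,y:[50+x/4,110+y/4]
B=lambda x,y:[215+(x-400)/4,80+y/4]
for t in(.006,.014):
    T=onplane("wrist",[A(83,40),A(22,73),A(352,437)],t,st);b=onplane("wrist",[A(100,40)],0,st)[0]
    print("left",t,T.round(4).tolist(),"bottom corner err mm",(1e3*(T[0]-b)[:2]).round(1),"width",np.linalg.norm(T[0]-T[1]).round(4))
    d=(T[0]-T[2]);print("yaw",np.degrees(np.arctan2(d[1],d[0])),"len",np.linalg.norm(d))
    T=onplane("wrist",[B(567,15),B(643,16),B(563,502),B(632,502)],t,st);print("right",t,T.round(4).tolist(),np.linalg.norm(T[0]-T[2]),np.linalg.norm(T[1]-T[3]),np.linalg.norm(T[0]-T[1]))
```

```text
left 0.006 [[0.4835, -0.1687, 0.006], [0.4588, -0.1728, 0.006], [0.5204, -0.3224, 0.006]] bottom corner err mm [-2.2  1.2] width 0.025
yaw 103.5069572763589 len 0.15803849055007077
right 0.006 [[0.7285, -0.1905, 0.006], [0.7512, -0.1969, 0.006], [0.6864, -0.3452, 0.006], [0.7094, -0.3514, 0.006]] 0.1602869046414158 0.16004352235431185 0.02356227407512893
left 0.014 [[0.4881, -0.1693, 0.014], [0.4639, -0.1733, 0.014], [0.5243, -0.32, 0.014]] bottom corner err mm [2.3 0.7] width 0.0245
yaw 103.50695727635895 len 0.1549937623549003
right 0.014 [[0.7283, -0.1907, 0.014], [0.7505, -0.1969, 0.014], [0.6871, -0.3424, 0.014], [0.7096, -0.3484, 0.014]] 0.15719885908884396 0.15696016574118235 0.023108329469803974
```

```bash
python3 plan.py .58 -.31 .20 13.5 4
```

```text
0 [-0.106  0.068  0.078] -0.158
1 [-0.114  0.055  0.078] -0.158
2 [-0.12   0.04   0.078] -0.158
3 [-0.124  0.025  0.078] -0.158
tilt [-1.3e-03 -6.0e-04 -1.0e+00]
```

```bash
python3 -m pendant '[{"translation":[-0.106,0.068,0.078],"rot":[0,0,-0.158],"gripper":1},{"translation":[-0.114,0.055,0.078],"rot":[0,0,-0.158],"gripper":1},{"translation":[-0.12,0.04,0.078],"rot":[0,0,-0.158],"gripper":1},{"translation":[-0.124,0.025,0.078],"rot":[0,0,-0.158],"gripper":1},{"translation":[0,0,0],"rot":[0,0,0],"gripper":0}]'
python3 - <<'E'
from h import *
im,st=shot("wrist","w4");print(st["eef_pos"])
E
```

```text
time_s: 7.62
eef_pos: [0.5787, -0.3081, 0.2007]
tool_rot: [-3.118, -0.371, 0.001]
contact_force: [0.9, 0.0, -0.2]
finger_gap: 0.813
[ 0.57868487 -0.30807367  0.20068498]
```

View pics/w4.png

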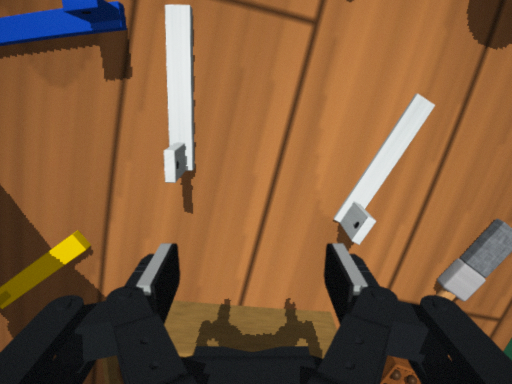

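Run:
```python
from h import *
st=manip.get_state();im=cv2.imread("pics/w4.png")
h=cv2.cvtColor(im,cv2.COLOR_BGR2HSV)
for r in(20,60,100,130): print(r,im[r,160:202].max(1).tolist(), h[r,184:200,1].tolist())
c=im[:,150:206].copy();
for x in(176,180):print(im[0:10,x].max(1),im[160:185,x+12].max(1).tolist())
cv2.imwrite("pics/w4c.png",np.hstack([cv2.resize(im[0:190,145:215],(280,760),interpolation=cv2.INTER_CUBIC)[:600] ,cv2.resize(im[80:230,320:450],None,fx=4,fy=4,interpolation=cv2.INTER_CUBIC)[:600]]))
```

```text
20 [164, 167, 166, 166, 170, 199, 226, 230, 230, 231, 230, 228, 227, 229, 229, 228, 229, 230, 230, 229, 228, 231, 232, 233, 233, 230, 229, 232, 232, 213, 148, 86, 83, 124, 152, 162, 161, 160, 161, 162, 162, 163] [4, 3, 6, 5, 4, 7, 9, 15, 71, 156, 169, 162, 165, 166, 165, 159]
60 [171, 170, 172, 171, 171, 169, 199, 228, 231, 233, 232, 233, 232, 231, 232, 232, 232, 230, 231, 230, 231, 231, 234, 234, 236, 234, 233, 233, 235, 235, 184, 99, 77, 83, 107, 164, 169, 168, 167, 168, 168, 164] [5, 4, 4, 4, 3, 3, 11, 8, 10, 111, 160, 168, 166, 164, 166, 162]
100 [172, 169, 166, 170, 170, 172, 168, 174, 227, 230, 230, 232, 232, 232, 230, 231, 232, 231, 229, 229, 231, 230, 232, 233, 233, 233, 234, 234, 234, 236, 223, 158, 93, 84, 97, 136, 165, 169, 167, 163, 164, 161] [4, 4, 4, 4, 4, 4, 9, 13, 14, 64, 145, 167, 164, 161, 159, 166]
130 [172, 172, 172, 169, 167, 167, 169, 166, 182, 214, 226, 227, 228, 228, 229, 229, 229, 230, 228, 227, 228, 228, 229, 228, 228, 230, 231, 230, 232, 232, 230, 182, 107, 81, 90, 139, 157, 159, 163, 163, 165, 164] [7, 4, 4, 4, 4, 3, 3, 10, 7, 22, 108, 161, 162, 167, 158, 164]
[164 167 166 168 192 218 228 228 227 228] [227, 227, 226, 226, 226, 226, 212, 208, 208, 200, 118, 81, 73, 77, 79, 78, 77, 78, 75, 77, 79, 75, 77, 79, 77]
[165 162 161 168 186 214 227 228 228 228] [141, 140, 143, 141, 142, 141, 143, 149, 154, 148, 98, 78, 78, 77, 81, 80, 82, 90, 105, 155, 165, 163, 163, 165, 161]
```

Run:
```python
from h import *
st4=manip.get_state()
from scipy.ndimage import map_coordinates
def side(imn,eef,rot,pL,pR,n):  # profile along perpendicular through image, from pL to pR
    im=cv2.imread(imn).astype(np.float32);h=cv2.cvtColor(im.astype(np.uint8),cv2.COLOR_BGR2HSV).astype(float)
    s=np.linspace(0,1,n);xs=pL[0]+(pR[0]-pL[0])*s;ys=pL[1]+(pR[1]-pL[1])*s
    return xs,ys,map_coordinates(im.max(2),[ys,xs],order=1),map_coordinates(h[...,1],[ys,xs],order=1)
st3={"eef_pos":np.array([.6998,-.2740,.2772]),"tool_rot":np.array([3.112,-.414,-.004])}
def cross(v,th,xs,ys,rising):
    for i in range(len(v)-1):
        if (v[i]-th)*(v[i+1]-th)<=0 and ((v[i+1]>v[i])==rising): 
            f=(th-v[i])/(v[i+1]-v[i]);return [xs[i]+f*(xs[i+1]-xs[i]),ys[i]+f*(ys[i+1]-ys[i])]
def go(imn,st,segs,n=60):
    for pL,pR in segs:
        xs,ys,v,s=side(imn,None,None,pL,pR,n)
        a=cross(s,85,xs,ys,False); k=np.argmin(np.hypot(xs-a[0],ys-a[1]))+8
        b=cross(v[k:],150,xs[k:],ys[k:],False);c=cross(s[k:],85,xs[k:],ys[k:],True)
        for t in(.006,.014):
            A,B=onplane("wrist",[a,b],t,st);C=onplane("wrist",[c],0,st)[0]
            print(imn,t,"L",A[:2].round(4),"R",B[:2].round(4),"w",np.linalg.norm(A-B).round(4),"Rbot-Rtop mm",(1e3*(C-B)[:2]).round(1))
go("pics/w3.png",st3,[([70,160],[110,135]),([85,185],[125,160])])
go("pics/w4.png",st4,[([158,40],[202,40]),([158,80],[202,80]),([158,120],[202,120])])
go("pics/w4.png",st4,[([365,145],[415,175]),([350,170],[400,200])])
```

```text
pics/w3.png 0.006 L [ 0.4656 -0.2183] R [ 0.4899 -0.2125] w 0.025 Rbot-Rtop mm [3.1 1.4]
pics/w3.png 0.014 L [ 0.4705 -0.218 ] R [ 0.4943 -0.2122] w 0.0245 Rbot-Rtop mm [-1.3  1.1]
pics/w3.png 0.006 L [ 0.4734 -0.2558] R [ 0.4978 -0.2495] w 0.0252 Rbot-Rtop mm [3.1 0.9]
pics/w3.png 0.014 L [ 0.4782 -0.2547] R [ 0.5021 -0.2485] w 0.0247 Rbot-Rtop mm [-1.2 -0.1]
pics/w4.png 0.006 L [ 0.4681 -0.2046] R [ 0.4921 -0.1992] w 0.0245 Rbot-Rtop mm [1.3 1.2]
pics/w4.png 0.014 L [ 0.4703 -0.2053] R [ 0.4937 -0.2   ] w 0.024 Rbot-Rtop mm [-0.4  2. ]
pics/w4.png 0.006 L [ 0.4758 -0.2418] R [ 0.4999 -0.2363] w 0.0247 Rbot-Rtop mm [1.2 0.5]
pics/w4.png 0.014 L [ 0.4778 -0.2416] R [ 0.5013 -0.2362] w 0.0242 Rbot-Rtop mm [-0.3  0.4]
pics/w4.png 0.006 L [ 0.4838 -0.2811] R [ 0.5081 -0.2754] w 0.0249 Rbot-Rtop mm [ 1.1 -0.3]
pics/w4.png 0.014 L [ 0.4856 -0.2799] R [ 0.5093 -0.2744] w 0.0244 Rbot-Rtop mm [-0.2 -1.3]Traceback (most recent call last):
  File "<stdin>", line 23, in <module>
  File "<stdin>", line 19, in go
  File "h.py", line 20, in onplane
    p,r=rays(n,px,st);return p+r*((z-p[2])/r[:,2])[:,None]
        ~~~~^^^^^^^^^
  File "h.py", line 17, in rays
    u=cv2.undistortPoints(np.array(px,float).reshape(-1,1,2),k,d).reshape(-1,2)
                          ~~~~~~~~^^^^^^^^^^
ValueError: setting an array element with a sequence. The requested array has an inhomogeneous shape after 1 dimensions. The detected shape was (2,) + inhomogeneous part.
```

View pics/w4c.png

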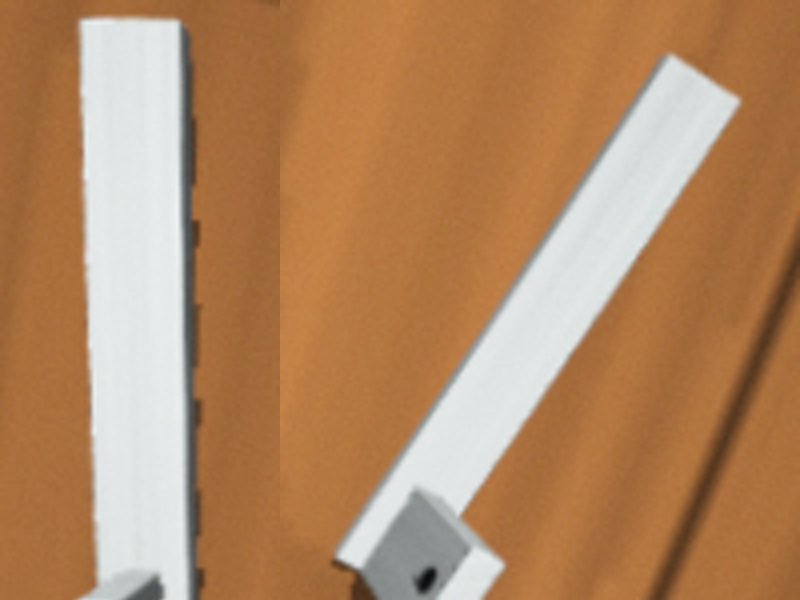

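The gauge at (0.48,-0.24), nearer the robot, is the thick one: its side face fits about 12–14 mm, while the other gauge fits 6 mm. I'll tilt the hand 20° back so the wrist clears the handwheel later, then move over the finger plate.

```bash
cat > d.py <<'E'
import sys
from h import *
st=manip.get_state();Rm=R.from_rotvec(st["tool_rot"]).as_matrix()
t=np.array(list(map(float,sys.argv[1:4])))-st["eef_pos"]
print("eef",st["eef_pos"].round(4),"delta",t.round(4),"units",(Rm.T@t/.25).round(3),"yawx",np.degrees(np.arctan2(Rm[1,0],Rm[0,0])).round(2),"z",Rm[:,2].round(3),"F",st["contact_force"].round(1))
E
python3 -m pendant '[{"translation":[-0.145,0.03,0.1],"rot":[0,0,0.038],"gripper":0},{"translation":[-0.145,0.03,0.1],"rot":[0.15,0,0],"gripper":0},{"translation":[0,0,0],"rot":[0.15,0,0],"gripper":0},{"translation":[0,0,0],"rot":[0.145,0,0],"gripper":-0.3},{"translation":[0,0,0],"rot":[0,0,0],"gripper":-0.3}]'
python3 d.py .5037 -.3071 .0271
python3 - <<'E'
from h import *
im,st=shot("wrist","w5")
G=np.array([.505,-.3135,.062]);print("plate top proj",proj("wrist",[G],st))
E
```

```text
time_s: 8.3
eef_pos: [0.5138, -0.3397, 0.1505]
tool_rot: [-2.779, -0.286, 0.052]
contact_force: [-0.1, -0.1, 0.4]
finger_gap: 0.349
eef [ 0.5138 -0.3397  0.1505] delta [-0.0101  0.0326 -0.1234] units [-0.013  0.041  0.511] yawx 11.78 z [-0.07   0.335 -0.94 ] F [-0.1 -0.1  0.4]
plate top proj [[247.77184256 200.22419383]]
```

View pics/w5.png

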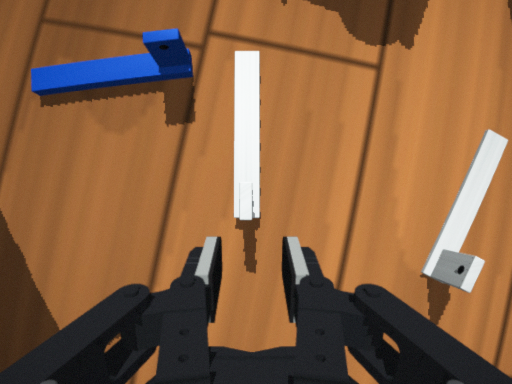

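The plate top is at (245,200), within 2 px of my prediction of (247.8,200), and square to the jaws. I'll descend with a −1.5 mm correction in x and grip.

```bash
python3 -m pendant '[{"translation":[-0.019,0.041,0.15],"rot":[0,0,0],"gripper":-0.3},{"translation":[0,0,0.18],"rot":[0,0,0],"gripper":-0.3},{"translation":[0,0,0.18],"rot":[0,0,0],"gripper":-0.3},{"translation":[0,0,0],"rot":[0,0,0],"gripper":-0.3}]'
python3 d.py .5037 -.3071 .0271
python3 -m pendant '[{"translation":[0,0,0],"rot":[0,0,0],"gripper":-1},{"translation":[0,0,0],"rot":[0,0,0],"gripper":-1},{"translation":[0,0,0],"rot":[0,0,0],"gripper":-1},{"translation":[0,0,0],"rot":[0,0,0],"gripper":-1}]'
```

```text
time_s: 8.85
eef_pos: [0.5015, -0.3036, 0.0262]
tool_rot: [-2.777, -0.292, 0.055]
contact_force: [-0.3, 0.6, 0.7]
finger_gap: 0.345
eef [ 0.5015 -0.3036  0.0262] delta [ 0.0022 -0.0035  0.0009] units [ 0.006  0.013 -0.009] yawx 12.03 z [-0.074  0.336 -0.939] F [-0.3  0.6  0.7]
time_s: 9.35
eef_pos: [0.5028, -0.3077, 0.0296]
tool_rot: [-2.781, -0.289, 0.047]
contact_force: [-0.2, -0.1, 8.7]
finger_gap: 0.111
```

```bash
python3 - <<'E'
from h import *
st={"eef_pos":np.array([.5138,-.3397,.1505]),"tool_rot":np.array([-2.779,-.286,.052])}
T=onplane("wrist",[[235.5,51.5],[259.5,51.5],[235,217],[260,217]],.014,st)[:,:2]
print(T.round(4));tip=T[:2].mean(0);rear=T[2:].mean(0);d=tip-rear;print("yaw",np.degrees(np.arctan2(d[1],d[0])),np.hypot(*d))
u=d/np.hypot(*d);v=tip-[.5028,-.3077];print("tip from TCP along",v@u,"lat",v@[-u[1],u[0]])
L=.1434
L=v@u
ex=np.array([np.cos(np.radians(81)),np.sin(np.radians(81))]);O=np.array([.544,.0905])
for x in(-.030,.036):print(x,(O+ex*(x-L)).round(4))
E
python3 -m pendant '[{"translation":[0,-0.05,-0.15],"rot":[0,0,0],"gripper":-1},{"translation":[0,-0.07,-0.2],"rot":[0,0,0],"gripper":-1},{"translation":[0,-0.07,-0.2],"rot":[0,0,0],"gripper":-1},{"translation":[0,0,0],"rot":[0,0.053,0.145],"gripper":-1},{"translation":[0,0,0],"rot":[0,0.053,0.145],"gripper":-1}]'
python3 -m pendant '[{"translation":[0,0,0],"rot":[0,0.053,0.145],"gripper":-1},{"translation":[0,0,0],"rot":[0,0,0],"gripper":-1}]'
```

```text
[[ 0.4633 -0.1752]
 [ 0.4859 -0.1705]
 [ 0.4959 -0.3305]
 [ 0.5186 -0.3257]]
yaw 101.85312239831738 0.15857966791950182
tip from TCP along 0.1377265445270996 lat -0.00012451283497229293
-0.03 [ 0.5178 -0.0752]
0.036 [ 0.5281 -0.01  ]
time_s: 9.98
eef_pos: [0.5025, -0.3097, 0.1748]
tool_rot: [-2.793, 0.055, -0.013]
contact_force: [0.4, -0.9, -1.9]
finger_gap: 0.105
time_s: 10.22
eef_pos: [0.5019, -0.3096, 0.1742]
tool_rot: [-2.785, 0.219, -0.041]
contact_force: [-0.0, 0.2, -1.3]
finger_gap: 0.108
```

```bash
python3 d.py .5176 -.0757 .135
```

```text
eef [ 0.5019 -0.3096  0.1742] delta [ 0.0157  0.2339 -0.0392] units [-0.085 -0.824  0.466] yawx -9.01 z [ 0.055  0.337 -0.94 ] F [-0.   0.2 -1.3]
```

```bash
python3 -m pendant '[{"translation":[-0.017,-0.165,0.093],"rot":[0,0,0],"gripper":-1},{"translation":[-0.017,-0.165,0.093],"rot":[0,0,0],"gripper":-1},{"translation":[-0.017,-0.165,0.093],"rot":[0,0,0],"gripper":-1},{"translation":[-0.017,-0.165,0.093],"rot":[0,0,0],"gripper":-1},{"translation":[-0.017,-0.165,0.093],"rot":[0,0,0],"gripper":-1}]'>/dev/null
python3 -m pendant '[{"translation":[0,0,0],"rot":[0,0,0],"gripper":-1},{"translation":[0,0,0],"rot":[0,0,0],"gripper":-1}]'
python3 d.py .5178 -.0757 .083
python3 - <<'E'
from h import *
im,st=shot("wrist","w6")
# predicted tongue tip centre px given grasp
Rm=R.from_rotvec(st["tool_rot"]).as_matrix()
print(st["eef_pos"])
z=cv2.resize(im[:300,:,::-1],None,fx=1.5,fy=1.5);cv2.imwrite("pics/w6c.png",z)
E
```

```text
time_s: 11.1
eef_pos: [0.5181, -0.0753, 0.1349]
tool_rot: [-2.785, 0.215, -0.04]
contact_force: [-0.7, -0.3, -0.8]
finger_gap: 0.106
eef [ 0.5181 -0.0753  0.1349] delta [-0.0003 -0.0004 -0.0519] units [-0.001  0.073  0.195] yawx -8.84 z [ 0.054  0.338 -0.94 ] F [-0.7 -0.3 -0.8]
[ 0.51806541 -0.07531899  0.13493005]
```

View pics/w6c.png

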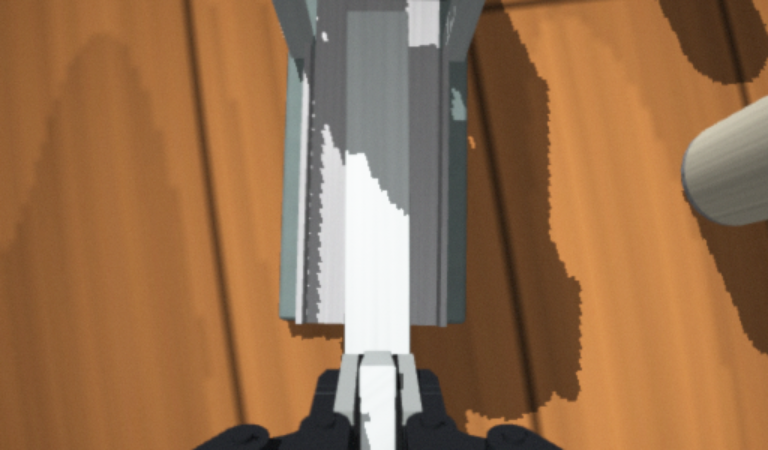

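The tongue is centred over the trough: its middle is at 377 in the crop, the trough's at 373–378. I'll fit the wall edges numerically to check the yaw.

Run:
```python
from h import *
st=manip.get_state();im=cv2.imread("pics/w6.png");s=cv2.cvtColor(im,cv2.COLOR_BGR2HSV)[...,1].astype(float);g=im.max(2).astype(float)
rows=range(70,205,9)
def edge(v,a,b,sign):
    d=np.diff(cv2.GaussianBlur(v[None],(5,1),0)[0])*sign;i=a+int(np.argmax(d[a:b]));y=d[i-1:i+2];return i+.5+(.5*(y[0]-y[2])/(y[0]-2*y[1]+y[2]+1e-9))
for r in rows: print(r,"g",[int(x) for x in g[r,186:220:1]],"|",[int(x) for x in g[r,284:316]]) if r in(70,124,196) else 0
for name,z,fn in(("tongue R",.119,lambda r:edge(g[r],262,284,-1)),("base L",.0,lambda r:edge(s[r],180,205,-1)),("base R",.0,lambda r:edge(s[r],300,320,1)),("wallR out",.066,lambda r:edge(-g[r],288,305,-1)),("wallR out2",.066,lambda r:edge(-g[r],288,305,1))):
    P=np.array([[fn(r),r] for r in rows]);Q=onplane("wrist",P,z,st)[:,:2]
    # robust line
    l=cv2.fitLine(Q.astype(np.float32).reshape(-1,1,2),cv2.DIST_HUBER,0,1e-4,1e-4).ravel();a=np.degrees(np.arctan2(l[1],l[0]))%180
    n=np.array([-l[1],l[0]]);print(name,round(a,2),"res mm",np.abs((Q-l[2:])@n*1e3).max().round(2),"x at y=-.03",(l[2]+(-.03-l[3])*l[0]/l[1]).round(4))
```

```text
70 g [172, 172, 177, 171, 148, 142, 146, 154, 156, 151, 153, 157, 153, 150, 157, 184, 220, 223, 222, 180, 93, 76, 88, 101, 105, 104, 111, 107, 107, 107, 109, 108, 109, 107] | [105, 108, 104, 108, 111, 111, 108, 101, 86, 77, 83, 92, 101, 100, 95, 84, 75, 82, 120, 145, 147, 145, 146, 146, 142, 103, 72, 81, 98, 100, 100, 97]
124 g [185, 180, 157, 135, 147, 152, 152, 150, 152, 152, 152, 150, 156, 181, 209, 219, 216, 175, 110, 80, 82, 102, 109, 112, 111, 112, 110, 125, 201, 217, 217, 220, 219, 217] | [110, 112, 111, 114, 113, 114, 111, 104, 81, 77, 89, 108, 111, 110, 100, 78, 77, 74, 73, 77, 74, 77, 76, 76, 74, 71, 63, 78, 98, 102, 100, 101]
196 g [144, 141, 147, 152, 153, 151, 154, 150, 150, 151, 157, 186, 213, 218, 216, 168, 99, 81, 103, 113, 115, 114, 115, 117, 120, 119, 144, 206, 215, 212, 214, 216, 217, 216] | [119, 122, 123, 123, 122, 123, 118, 82, 79, 87, 116, 120, 122, 117, 81, 75, 75, 76, 77, 76, 76, 75, 75, 73, 74, 69, 72, 98, 99, 102, 100, 102]
tongue R 81.17 res mm 2.03 x at y=-.03 0.5366
base L 79.92 res mm 0.14 x at y=-.03 0.4635
base R 79.96 res mm 0.32 x at y=-.03 0.5808
wallR out 78.35 res mm 3.62 x at y=-.03 0.5559
wallR out2 84.04 res mm 3.33 x at y=-.03 0.5588
```

```bash
python3 -m pendant '[{"translation":[0,0,0],"rot":[0,0.009,0.025],"gripper":-1},{"translation":[0,0,0],"rot":[0,0,0],"gripper":-1}]'; python3 d.py .5148 -.0755 .084
```

```text
time_s: 11.4
eef_pos: [0.5176, -0.0755, 0.1344]
tool_rot: [-2.782, 0.249, -0.044]
contact_force: [0.1, -0.5, -1.3]
finger_gap: 0.107
eef [ 0.5176 -0.0755  0.1344] delta [-0.0028  0.     -0.0504] units [-0.011  0.071  0.189] yawx -10.24 z [ 0.061  0.337 -0.94 ] F [ 0.1 -0.5 -1.3]
```

```bash
python3 -m pendant '[{"translation":[-0.011,0.035,0.095],"rot":[0,0,0],"gripper":-1},{"translation":[0,0.035,0.095],"rot":[0,0,0],"gripper":-1},{"translation":[0,0,0],"rot":[0,0,0],"gripper":-1},{"translation":[0,0,0],"rot":[0,0,0],"gripper":-1}]';python3 -m pendant '[{"translation":[0,0.003,0.0075],"rot":[0,0,0],"gripper":-1},{"translation":[0,0,0],"rot":[0,0,0],"gripper":-1}]';python3 -m pendant '[{"translation":[0,0.003,0.0075],"rot":[0,0,0],"gripper":-1},{"translation":[0,0,0],"rot":[0,0,0],"gripper":-1}]';python3 -m pendant '[{"translation":[0,0.002,0.005],"rot":[0,0,0],"gripper":-1},{"translation":[0,0,0],"rot":[0,0,0],"gripper":-1}]'; python3 d.py .5262 -.0102 .0796
```

```text
time_s: 11.9
eef_pos: [0.5153, -0.0749, 0.0846]
tool_rot: [-2.782, 0.248, -0.045]
contact_force: [-0.0, -0.5, -1.3]
finger_gap: 0.112
time_s: 12.15
eef_pos: [0.5151, -0.0746, 0.0822]
tool_rot: [-2.782, 0.247, -0.045]
contact_force: [-0.2, 0.0, -2.1]
finger_gap: 0.107
time_s: 12.4
eef_pos: [0.5148, -0.0747, 0.0797]
tool_rot: [-2.782, 0.247, -0.044]
contact_force: [-0.3, -0.7, -1.7]
finger_gap: 0.107
time_s: 12.65
eef_pos: [0.515, -0.075, 0.0793]
tool_rot: [-2.781, 0.247, -0.045]
contact_force: [-6.5, -2.1, 18.3]
finger_gap: 0.105
eef [ 0.515  -0.075   0.0793] delta [0.0112 0.0648 0.0003] units [-0.002 -0.247  0.089] yawx -10.18 z [ 0.061  0.338 -0.939] F [-6.5 -2.1 18.3]
```

```bash
python3 -m pendant '[{"translation":[0,-0.002,-0.0055],"rot":[0,0,0],"gripper":-1},{"translation":[0,0,0],"rot":[0,0,0],"gripper":-1}]';python3 -m pendant '[{"translation":[0,-0.06,0.022],"rot":[0,0,0],"gripper":-1},{"translation":[0,-0.06,0.022],"rot":[0,0,0],"gripper":-1}]';python3 -m pendant '[{"translation":[0,-0.06,0.022],"rot":[0,0,0],"gripper":-1},{"translation":[-0.002,-0.067,0.024],"rot":[0,0,0],"gripper":-1},{"translation":[0,0,0],"rot":[0,0,0],"gripper":-1}]'; python3 d.py .5262 -.0102 .0796
```

```text
time_s: 12.9
eef_pos: [0.5149, -0.0748, 0.0799]
tool_rot: [-2.782, 0.247, -0.044]
contact_force: [-0.3, -0.7, -1.3]
finger_gap: 0.112
time_s: 13.15
eef_pos: [0.5206, -0.0418, 0.0797]
tool_rot: [-2.782, 0.247, -0.044]
contact_force: [0.2, 0.8, -1.6]
finger_gap: 0.106
time_s: 13.52
eef_pos: [0.526, -0.008, 0.0799]
tool_rot: [-2.782, 0.244, -0.043]
contact_force: [0.2, 0.6, -2.1]
finger_gap: 0.109
eef [ 0.526  -0.008   0.0799] delta [ 0.0002 -0.0022 -0.0003] units [ 0.002  0.009 -0.002] yawx -10.03 z [ 0.06   0.338 -0.939] F [ 0.2  0.6 -2.1]
```

```bash
python3 -m pendant '[{"translation":[0.001,0.007,0],"rot":[0,0,0],"gripper":-1},{"translation":[0,0.0005,0.002],"rot":[0,0,0],"gripper":-1},{"translation":[0,0,0],"rot":[0,0,0],"gripper":-1}]'; python3 d.py .5262 -.0102 .0796
python3 -m pendant '[{"translation":[0,0,0],"rot":[0,0,0],"gripper":-0.4},{"translation":[0,0,0],"rot":[0,0,0],"gripper":-0.4},{"translation":[0,0,-0.15],"rot":[0,0,0],"gripper":-0.4},{"translation":[0,0.03,-0.2],"rot":[0,0,0],"gripper":-0.4},{"translation":[0,0.05,-0.2],"rot":[0,0,0],"gripper":-0.4}]'
python3 -m pendant '[{"translation":[0,0.1,-0.1],"rot":[0,0,0],"gripper":-0.4},{"translation":[0,0,0],"rot":[0,0,0],"gripper":-0.4}]'
python3 - <<'E'
from h import *
im,st=shot("wrist","w7");print(st["eef_pos"],st["tool_rot"])
O=np.array([.544,.0905]);ex=np.array([.1736,.9848]);ey=np.array([-.9848,.1736])
W=lambda x,y,z:np.r_[O+ex*x+ey*y,z]
print(proj("wrist",[W(-.124,-.012,.064),W(-.124,.012,.064),W(.007,-.012,.064),W(.007,.012,.064),W(-.124,0,.112),W(-.15,-.033,.066),W(-.15,.033,.066),W(.007,0,.0686)],st).round(1).tolist())
z=np.vstack([cv2.resize(im[:300,100:400,::-1],None,fx=2,fy=2)]);cv2.imwrite("pics/w7c.png",z)
E
```

```text
time_s: 13.9
eef_pos: [0.5263, -0.0114, 0.0796]
tool_rot: [-2.781, 0.247, -0.045]
contact_force: [-4.8, 5.5, 13.8]
finger_gap: 0.107
eef [ 0.5263 -0.0114  0.0796] delta [-0.0001  0.0012  0.    ] units [-0.001 -0.004  0.002] yawx -10.18 z [ 0.061  0.338 -0.939] F [-4.8  5.5 13.8]
time_s: 14.52
eef_pos: [0.5139, -0.0772, 0.2024]
tool_rot: [-2.782, 0.247, -0.044]
contact_force: [-0.2, 0.2, 0.4]
finger_gap: 0.303
time_s: 14.78
eef_pos: [0.5087, -0.1107, 0.2172]
tool_rot: [-2.783, 0.252, -0.048]
contact_force: [0.0, 0.5, -0.3]
finger_gap: 0.298
[ 0.50865824 -0.11070989  0.21716048] [-2.78284473  0.25238669 -0.04810248]
[[262.8, 147.7], [238.5, 147.8], [261.6, 22.0], [238.2, 22.0], [250.7, 137.5], [284.5, 173.5], [217.1, 173.9], [249.9, 19.4]]
```

Run:
```python
from h import *
st=manip.get_state();im=cv2.imread("pics/w7.png");g=im.max(2).astype(int)
for c in(240,243,258,261):print(c,g[130:185:1,c].tolist())
for r in(40,70,100,125):print(r,g[r,205:295].tolist())
```

```text
240 [248, 248, 249, 249, 249, 249, 248, 248, 248, 248, 248, 248, 248, 248, 248, 248, 247, 248, 244, 146, 118, 156, 215, 217, 214, 220, 220, 220, 221, 221, 221, 219, 220, 219, 219, 223, 219, 219, 220, 219, 221, 222, 220, 220, 217, 221, 220, 206, 125, 78, 62, 81, 95, 98, 95]
243 [176, 182, 193, 243, 244, 196, 160, 178, 180, 192, 240, 173, 152, 155, 177, 179, 193, 243, 242, 142, 104, 105, 122, 119, 120, 123, 121, 126, 140, 143, 158, 212, 225, 225, 223, 224, 224, 225, 225, 223, 225, 224, 225, 224, 224, 225, 225, 212, 109, 73, 61, 81, 94, 96, 94]
258 [153, 154, 153, 156, 155, 154, 153, 154, 152, 155, 155, 156, 155, 155, 153, 156, 157, 155, 150, 111, 103, 108, 122, 123, 125, 127, 127, 124, 122, 126, 126, 127, 125, 128, 127, 125, 124, 125, 126, 130, 124, 129, 126, 135, 147, 147, 148, 142, 82, 67, 60, 89, 99, 100, 99]
261 [152, 153, 152, 154, 154, 155, 155, 155, 154, 153, 154, 155, 152, 155, 153, 155, 155, 154, 149, 114, 104, 113, 120, 126, 124, 125, 121, 127, 124, 124, 125, 124, 126, 125, 128, 126, 126, 126, 126, 126, 125, 127, 129, 128, 125, 125, 127, 119, 82, 70, 60, 89, 99, 103, 101]
40 
[... 1065 characters left out ...]
, 150, 150, 151, 148, 150, 154, 150, 147, 144, 150, 151, 149, 148, 151, 150, 152, 151, 150, 153, 151, 141, 117, 112, 113, 113, 115, 112, 115, 113, 116, 116, 115, 115, 111, 112, 114, 117, 116, 112, 105, 84, 91, 110, 109, 98, 78, 72, 79, 75, 78, 79, 78, 77]
125 [161, 160, 161, 161, 159, 157, 157, 159, 176, 216, 225, 200, 126, 131, 122, 117, 117, 116, 118, 154, 213, 221, 224, 225, 223, 222, 225, 222, 223, 224, 224, 225, 225, 216, 249, 249, 248, 247, 194, 175, 245, 252, 252, 251, 251, 250, 250, 249, 249, 249, 249, 213, 159, 155, 157, 152, 153, 147, 119, 116, 117, 120, 118, 120, 118, 119, 119, 120, 115, 122, 116, 117, 117, 120, 119, 119, 113, 92, 89, 112, 116, 110, 82, 79, 78, 76, 76, 77, 78, 75]
```

```bash
python3 - <<'E'
from h import *
st=manip.get_state()
O=np.array([.544,.0905]);ex=np.array([.1736,.9848])
a=onplane("wrist",[[250,148.9]],.064,st)[0,:2];b=onplane("wrist",[[250,177.6]],.05,st)[0,:2]
print("rear x",(a-O)@ex,"trough end x",(b-O)@ex,"diff",(a-b)@ex, "-> tip past far face",(a-b)@ex-.150+.160-.021)
print(st["eef_pos"])
c=np.array([.5718,.0936]);print("handle", O+.028*np.array([np.cos(np.radians(6.4)),np.sin(np.radians(6.4))]))
E
python3 plan.py .5718 .0936 .31 -9 6
```

```text
rear x -0.12350284033352957 trough end x -0.15069435010434049 diff 0.027191509770810928 -> tip past far face 0.01619150977081094
[ 0.50854436 -0.10898031  0.21620606]
handle [0.5718255  0.09362113]
0 [ 0.017 -0.14  -0.063] -0.005
1 [ 0.018 -0.14  -0.063] -0.005
2 [ 0.018 -0.14  -0.063] -0.005
3 [ 0.019 -0.14  -0.063] -0.005
4 [ 0.019 -0.14  -0.063] -0.005
5 [ 0.02  -0.14  -0.063] -0.005
tilt [ 0.062   0.3365 -0.9396]
```

```bash
python3 -m pendant '[{"translation":[0,-0.05,-0.2],"rot":[0,0,0],"gripper":-0.2},{"translation":[0,-0.03,-0.2],"rot":[0,0,0],"gripper":-0.2},{"translation":[0,0,0],"rot":[-0.15,0,0],"gripper":-0.2},{"translation":[0,0,0],"rot":[-0.15,0,0],"gripper":-0.2},{"translation":[0,0,0],"rot":[-0.145,0,0],"gripper":-0.2}]'; python3 plan.py .5718 .0936 .29 -9 5
```

```text
time_s: 15.45
eef_pos: [0.506, -0.1223, 0.3164]
tool_rot: [3.126, -0.276, 0.0]
contact_force: [0.4, -0.4, -0.2]
finger_gap: 0.4
0 [ 0.022 -0.179  0.021] -0.005
1 [ 0.022 -0.179  0.021] -0.005
2 [ 0.023 -0.179  0.021] -0.005
3 [ 0.024 -0.179  0.021] -0.005
4 [ 0.024 -0.179  0.021] -0.005
tilt [-2.0e-04 -3.5e-03 -1.0e+00]
```

```bash
python3 -m pendant '[{"translation":[0.022,-0.179,0.02],"rot":[0,0,-0.005],"gripper":-0.2},{"translation":[0.022,-0.179,0.02],"rot":[0,0,-0.005],"gripper":-0.2},{"translation":[0.023,-0.179,0.02],"rot":[0,0,-0.005],"gripper":-0.2},{"translation":[0.024,-0.179,0.02],"rot":[0,0,-0.005],"gripper":-0.2},{"translation":[0.024,-0.179,0.02],"rot":[0,0,-0.005],"gripper":-0.2}]'>/dev/null
python3 -m pendant '[{"translation":[0,0,0],"rot":[0,0,0],"gripper":-0.2},{"translation":[0,0,0],"rot":[0,0,0],"gripper":-0.2}]'; python3 d.py .5715 .0936 .231
python3 - <<'E'
from h import *
im,st=shot("wrist","w8");g=cv2.GaussianBlur(im.max(2),(3,3),0)
p=proj("wrist",[[.5718,.0936,.257],[.544,.0905,.225]],st);print(p)
x,y=p[0].astype(int);m=np.zeros_like(g);m[y-25:y+25,x-25:x+25]=g[y-25:y+25,x-25:x+25]<45
N,l,s,c=cv2.connectedComponentsWithStats(m)
for i in range(1,N):
    if s[i,4]>20: print(s[i],c[i].round(1),onplane("wrist",[c[i]],.257,st).round(4))
E
```

```text
time_s: 16.32
eef_pos: [0.5716, 0.0927, 0.2911]
tool_rot: [3.131, -0.247, -0.001]
contact_force: [-0.5, -0.4, -0.1]
finger_gap: 0.396
eef [0.5716 0.0927 0.2911] delta [-0.0001  0.0009 -0.0601] units [-0.001 -0.004  0.24 ] yawx -9.01 z [-0.001 -0.    -1.   ] F [-0.5 -0.4 -0.1]
[[252.04539089 222.98357124]
 [213.59095877 214.71944136]]
[239 197  24  35 703] [250.8 214.6] [[0.5719 0.099  0.257 ]]
```

```bash
python3 -m pendant '[{"translation":[0,-0.003,0.12],"rot":[0,0,0],"gripper":-0.2},{"translation":[0,0,0.115],"rot":[0,0,0],"gripper":-0.2},{"translation":[0,0,0],"rot":[0,0,0],"gripper":-0.2}]'
python3 -m pendant '[{"translation":[0,0,0],"rot":[0,0,0],"gripper":-1},{"translation":[0,0,0],"rot":[0,0,0],"gripper":-1},{"translation":[0,0,0],"rot":[0,0,0],"gripper":-1},{"translation":[0,0,0],"rot":[0,0,0],"gripper":-1}]'
cat > ang.py <<'E'
from h import *
def info():
    st=manip.get_state();v=st["eef_pos"][:2]-[.544,.0905];a=np.arctan2(v[1],v[0]);F=st["contact_force"][:2]
    print("t",round(st["time_s"],2),"r",round(np.hypot(*v)*1e3,2),"theta",round((a-np.radians(80))%(2*np.pi),3),"Ftan(ccw)",round(F@[-np.sin(a),np.cos(a)],2),"Frad",round(F@[np.cos(a),np.sin(a)],2),"Fz",round(st["contact_force"][2],1))
    return a
if __name__=="__main__":info()
E
cat > tab.py <<'E'
import sys
from ang import *
a0=info();n=int(sys.argv[2]);d=float(sys.argv[1])/n;r=.028
Rm=R.from_rotvec(manip.get_state()["tool_rot"]).as_matrix();y=np.arctan2(Rm[1,0],Rm[0,0])
for i in range(n):
    p=[np.array([np.cos(a0+d*k),np.sin(a0+d*k)])*r for k in(i,i+1)];t=p[1]-p[0]
    print(i,round((t@[np.cos(y),np.sin(y)])/.25,4),round((t@[np.sin(y),-np.cos(y)])/.25,4))
E
python3 tab.py -3.0 10
```

```text
time_s: 16.75
eef_pos: [0.5711, 0.0924, 0.2317]
tool_rot: [3.131, -0.249, -0.004]
contact_force: [0.1, -0.1, 0.9]
finger_gap: 0.398
time_s: 17.25
eef_pos: [0.5717, 0.0928, 0.2345]
tool_rot: [-3.132, 0.248, 0.0]
contact_force: [-9.6, -2.5, 6.2]
finger_gap: 0.165
t 17.25 r 27.79 theta 4.972 Ftan(ccw) -1.66 Frad -9.75 Fz 6.2
0 0.0031 0.0333
1 -0.0069 0.0328
2 -0.0163 0.0293
3 -0.0242 0.0232
4 -0.0299 0.015
5 -0.033 0.0055
6 -0.0332 -0.0045
7 -0.0303 -0.0141
8 -0.0248 -0.0225
9 -0.0171 -0.0288
```

```bash
python3 -m pendant '[{"translation":[0.0031,0.0333,0],"rot":[0,0,0],"gripper":-1},{"translation":[-0.0069,0.0328,0],"rot":[0,0,0],"gripper":-1},{"translation":[-0.0163,0.0293,0],"rot":[0,0,0],"gripper":-1},{"translation":[-0.0242,0.0232,0],"rot":[0,0,0],"gripper":-1},{"translation":[-0.0299,0.015,0],"rot":[0,0,0],"gripper":-1}]'; python3 ang.py
python3 -m pendant '[{"translation":[-0.033,0.0055,0],"rot":[0,0,0],"gripper":-1},{"translation":[-0.0332,-0.0045,0],"rot":[0,0,0],"gripper":-1}]'; python3 ang.py
python3 -m pendant '[{"translation":[-0.0303,-0.0141,0],"rot":[0,0,0],"gripper":-1},{"translation":[0,0,0],"rot":[0,0,0],"gripper":-1}]'; python3 ang.py;python3 -m pendant '[{"translation":[0,0,0],"rot":[0,0,0],"gripper":-1}]'; python3 ang.py
```

```text
time_s: 17.88
eef_pos: [0.5496, 0.0619, 0.2345]
tool_rot: [3.131, -0.25, 0.007]
contact_force: [4.7, -1.2, 6.0]
finger_gap: 0.164
t 17.88 r 29.14 theta 3.511 Ftan(ccw) 4.41 Frad 2.14 Fz 6.0
time_s: 18.12
eef_pos: [0.5329, 0.0635, 0.2345]
tool_rot: [3.131, -0.251, 0.005]
contact_force: [1.3, -7.0, 9.8]
finger_gap: 0.164
t 18.12 r 29.24 theta 2.926 Ftan(ccw) 3.83 Frad 6.01 Fz 9.8
time_s: 18.38
eef_pos: [0.5249, 0.0687, 0.2344]
tool_rot: [3.131, -0.25, 0.002]
contact_force: [-8.5, -7.0, 15.1]
finger_gap: 0.169
t 18.38 r 28.97 theta 2.598 Ftan(ccw) -1.78 Frad 10.83 Fz 15.1
time_s: 18.5
eef_pos: [0.5251, 0.0685, 0.2344]
tool_rot: [3.131, -0.25, 0.002]
contact_force: [-8.2, -7.5, 15.6]
finger_gap: 0.168
t 18.5 r 28.98 theta 2.606 Ftan(ccw) -1.32 Frad 11.02 Fz 15.6
```

```bash
python3 - <<'E'
from h import *
from scipy.optimize import least_squares
P=np.array([[.5717,.0928],[.5496,.0619],[.5329,.0635],[.5251,.0685]])
r=least_squares(lambda c:np.hypot(*(P-c).T)-.028,[.544,.0905]);print(r.x,r.fun*1e3)
E
sed -i 's/\[.544,.0905\]/[.5439,.0897]/' ang.py
python3 tab.py -0.55 2
```

```text
[0.54389377 0.08927873] [ 0.02830367 -0.03294873  0.02509433  0.01716272]
t 18.5 r 28.31 theta 2.59 Ftan(ccw) -1.14 Frad 11.03 Fz 15.6
0 -0.0234 -0.0199
1 -0.0171 -0.0255
```

```bash
sed -i 's/\[.5439,.0897\]/[.54389,.08928]/' ang.py
python3 -m pendant '[{"translation":[-0.0252,-0.0190,0],"rot":[0,0,0],"gripper":-1}]';python3 ang.py
python3 -m pendant '[{"translation":[-0.0171,-0.0255,0],"rot":[0,0,0],"gripper":-1}]'; python3 tab.py -0.36 6
```

```text
time_s: 18.62
eef_pos: [0.5203, 0.0737, 0.2345]
tool_rot: [3.13, -0.252, 0.004]
contact_force: [0.6, -5.6, 11.6]
finger_gap: 0.166
t 18.62 r 28.23 theta 2.33 Ftan(ccw) 5.01 Frad 2.57 Fz 11.6
time_s: 18.75
eef_pos: [0.5167, 0.0814, 0.2344]
tool_rot: [3.131, -0.251, 0.003]
contact_force: [-2.4, -4.2, 11.9]
finger_gap: 0.169
t 18.75 r 28.27 theta 2.028 Ftan(ccw) 3.37 Frad 3.46 Fz 11.9
0 -0.0027 -0.0062
1 -0.0023 -0.0063
2 -0.0019 -0.0064
3 -0.0016 -0.0065
4 -0.0012 -0.0066
5 -0.0008 -0.0067
```

```bash
python3 -m pendant '[{"translation":[-0.0027,-0.0062,0],"rot":[0,0,0],"gripper":-1}]'>/dev/null;python3 ang.py
python3 -m pendant '[{"translation":[-0.0023,-0.0063,0],"rot":[0,0,0],"gripper":-1}]'>/dev/null;python3 ang.py
python3 -m pendant '[{"translation":[-0.0019,-0.0064,0],"rot":[0,0,0],"gripper":-1}]'>/dev/null;python3 ang.py
```

```text
t 18.88 r 28.18 theta 1.937 Ftan(ccw) 2.95 Frad 5.6 Fz 13.6
t 19.0 r 28.19 theta 1.89 Ftan(ccw) 3.48 Frad 5.98 Fz 14.1
t 19.12 r 28.21 theta 1.831 Ftan(ccw) 2.81 Frad 5.57 Fz 13.8
```

```bash
python3 -m pendant '[{"translation":[-0.0016,-0.0065,0],"rot":[0,0,0],"gripper":-1}]'>/dev/null;python3 ang.py
python3 -m pendant '[{"translation":[-0.0012,-0.0066,0],"rot":[0,0,0],"gripper":-1}]'>/dev/null;python3 tab.py -0.30 6
```

```text
t 19.25 r 28.2 theta 1.769 Ftan(ccw) 2.71 Frad 4.17 Fz 13.9
t 19.38 r 28.2 theta 1.709 Ftan(ccw) 4.2 Frad 4.41 Fz 12.4
0 -0.0005 -0.0056
1 -0.0003 -0.0056
2 0.0 -0.0056
3 0.0003 -0.0056
4 0.0006 -0.0056
5 0.0009 -0.0055
```

```bash
tail -c 300 tab.py >/dev/null; python3 ang.py
```

```text
t 19.38 r 28.2 theta 1.709 Ftan(ccw) 4.2 Frad 4.41 Fz 12.4
```

```bash
python3 -m pendant '[{"translation":[-0.0003,-0.0034,0],"rot":[0,0,0],"gripper":-1}]'>/dev/null;python3 ang.py
python3 -m pendant '[{"translation":[-0.0002,-0.0034,0],"rot":[0,0,0],"gripper":-1}]'>/dev/null;python3 ang.py
```

```text
t 19.5 r 28.2 theta 1.675 Ftan(ccw) 3.42 Frad 4.01 Fz 13.0
t 19.62 r 28.22 theta 1.645 Ftan(ccw) 3.7 Frad 4.49 Fz 13.0
```

```bash
python3 -m pendant '[{"translation":[-0.0001,-0.0045,0],"rot":[0,0,0],"gripper":-1}]'>/dev/null;python3 ang.py
python3 -m pendant '[{"translation":[0.0001,-0.0045,0],"rot":[0,0,0],"gripper":-1}]'>/dev/null;python3 ang.py
```

```text
t 19.75 r 28.19 theta 1.606 Ftan(ccw) 2.78 Frad 5.06 Fz 13.0
t 19.88 r 28.2 theta 1.564 Ftan(ccw) 2.95 Frad 4.68 Fz 13.6
```

Force is still at the baseline (about 3.2 N), so there is no nip yet.

```bash
python3 -m pendant '[{"translation":[0.0003,-0.0045,0],"rot":[0,0,0],"gripper":-1}]'>/dev/null;python3 ang.py
python3 -m pendant '[{"translation":[0.0004,-0.0045,0],"rot":[0,0,0],"gripper":-1}]'>/dev/null;python3 ang.py
python3 -m pendant '[{"translation":[0.0006,-0.0044,0],"rot":[0,0,0],"gripper":-1}]'>/dev/null;python3 ang.py
```

```text
t 20.0 r 28.18 theta 1.521 Ftan(ccw) 3.39 Frad 5.06 Fz 12.4
t 20.12 r 28.15 theta 1.481 Ftan(ccw) 3.29 Frad 4.64 Fz 14.1
t 20.25 r 28.18 theta 1.44 Ftan(ccw) 3.2 Frad 5.22 Fz 14.3
```

```bash
python3 -m pendant '[{"translation":[0.0008,-0.0044,0],"rot":[0,0,0],"gripper":-1}]'>/dev/null;python3 ang.py
python3 -m pendant '[{"translation":[0.0009,-0.0044,0],"rot":[0,0,0],"gripper":-1}]'>/dev/null;python3 ang.py
```

```text
t 20.38 r 28.15 theta 1.4 Ftan(ccw) 2.59 Frad 5.13 Fz 12.7
t 20.5 r 28.16 theta 1.359 Ftan(ccw) 2.53 Frad 4.39 Fz 13.5
```

```bash
python3 tab.py -0.36 9
```

```text
t 20.5 r 28.16 theta 1.359 Ftan(ccw) 2.53 Frad 4.39 Fz 13.5
0 0.0011 -0.0043
1 0.0013 -0.0043
2 0.0014 -0.0042
3 0.0016 -0.0042
4 0.0018 -0.0041
5 0.0019 -0.004
6 0.0021 -0.004
7 0.0023 -0.0039
8 0.0024 -0.0038
```

```bash
python3 -m pendant '[{"translation":[0.0011,-0.0043,0],"rot":[0,0,0],"gripper":-1}]'>/dev/null;python3 ang.py
python3 -m pendant '[{"translation":[0.0013,-0.0043,0],"rot":[0,0,0],"gripper":-1}]'>/dev/null;python3 ang.py
```

```text
t 20.62 r 28.16 theta 1.319 Ftan(ccw) 2.16 Frad 4.01 Fz 12.1
t 20.75 r 28.18 theta 1.277 Ftan(ccw) 2.68 Frad 3.6 Fz 13.8
```

```bash
python3 -m pendant '[{"translation":[0.0014,-0.0042,0],"rot":[0,0,0],"gripper":-1}]'>/dev/null;python3 ang.py
python3 -m pendant '[{"translation":[0.0016,-0.0042,0],"rot":[0,0,0],"gripper":-1}]'>/dev/null;python3 ang.py
```

```text
t 20.88 r 28.18 theta 1.237 Ftan(ccw) 3.44 Frad 3.42 Fz 12.9
t 21.0 r 28.16 theta 1.197 Ftan(ccw) 3.12 Frad 2.85 Fz 12.0
```

```bash
python3 -m pendant '[{"translation":[0.0018,-0.0041,0],"rot":[0,0,0],"gripper":-1}]'>/dev/null;python3 ang.py
python3 -m pendant '[{"translation":[0.0019,-0.004,0],"rot":[0,0,0],"gripper":-1}]'>/dev/null;python3 ang.py
```

```text
t 21.12 r 28.15 theta 1.16 Ftan(ccw) 4.46 Frad 3.1 Fz 13.3
t 21.25 r 28.11 theta 1.126 Ftan(ccw) 4.59 Frad 3.15 Fz 13.5
```

```bash
python3 -m pendant '[{"translation":[0.0011,-0.0022,0],"rot":[0,0,0],"gripper":-1}]'>/dev/null;python3 ang.py
```

```text
t 21.38 r 28.13 theta 1.107 Ftan(ccw) 6.82 Frad 3.26 Fz 14.1
```

```bash
for i in 1 2 3; do python3 -m pendant '[{"translation":[0,0,0],"rot":[0,0,0],"gripper":-1}]'>/dev/null;python3 ang.py; done
```

```text
t 21.5 r 28.13 theta 1.106 Ftan(ccw) 5.3 Frad 3.6 Fz 13.8
t 21.62 r 28.12 theta 1.106 Ftan(ccw) 4.88 Frad 3.83 Fz 13.1
t 21.75 r 28.13 theta 1.104 Ftan(ccw) 4.98 Frad 3.33 Fz 13.8
```

The held tangential force is about 5.0 N against a baseline of about 3.0 N, which means a nip of roughly 15–20 N. I'll stop here, let go and retreat.

```bash
python3 -m pendant '[{"translation":[0,0,0],"rot":[0,0,0],"gripper":-0.2},{"translation":[0,0,0],"rot":[0,0,0],"gripper":-0.2},{"translation":[0,0,-0.1],"rot":[0,0,0],"gripper":-0.2},{"translation":[0,0,-0.2],"rot":[0,0,0],"gripper":-0.2},{"translation":[0,0,-0.2],"rot":[0,0,0],"gripper":-0.2}]'
python3 -m pendant '[{"translation":[-0.04,0.2,-0.15],"rot":[0,0,0],"gripper":-0.2},{"translation":[-0.04,0.2,0],"rot":[0,0,0],"gripper":-0.2},{"translation":[0,0.2,0],"rot":[0,0,0],"gripper":-0.2},{"translation":[0,0,0],"rot":[0,0,0],"gripper":-0.2}]'
python3 - <<'E'
from h import *
im,st=shot("wrist","w9");g=cv2.GaussianBlur(im.max(2),(3,3),0)
a=np.radians(80)+1.105;h=np.array([.544,.0905])+.028*np.array([np.cos(a),np.sin(a)])
p=proj("wrist",[np.r_[h,.257]],st)[0];print("pred handle",p,h);x,y=p.astype(int);m=np.zeros_like(g);sl=np.s_[max(0,y-20):y+20,x-20:x+20];m[sl]=g[sl]<45
N,l,s,c=cv2.connectedComponentsWithStats(m)
for i in range(1,N):
    if s[i,4]>20: print(s[i],c[i].round(1),onplane("wrist",[c[i]],.257,st).round(4))
O=np.array([.544,.0905]);ex=np.array([.1736,.9848]);ey=np.array([-.9848,.1736])
W=lambda x,y,z:np.r_[O+ex*x+ey*y,z]
q=proj("wrist",[W(-.1235,-.012,.064),W(-.1235,.012,.064),W(-.05,-.012,.064),W(-.05,.012,.064)],st);print(q.round(1).tolist())
c=int(q[0,0])-3;r0=int(q[0,1]);print(c,g[r0-8:r0+8,c].tolist())
r=int(q[2:,1].mean());print(r,int(q[3,0])-6,g[r,int(q[3,0])-6:int(q[2,0])+8].tolist());r=r0-15;print(r,int(q[1,0])-6,g[r,int(q[1,0])-6:int(q[0,0])+8].tolist())
E
```

```text
time_s: 22.38
eef_pos: [0.5208, 0.1065, 0.3595]
tool_rot: [3.131, -0.248, 0.0]
contact_force: [-0.3, 0.1, -0.2]
finger_gap: 0.405
time_s: 22.88
eef_pos: [0.4772, -0.0413, 0.3957]
tool_rot: [-3.131, 0.256, -0.002]
contact_force: [0.5, 1.4, -0.6]
finger_gap: 0.403
pred handle [276.33022617  -8.34629056] [0.52154683 0.10722887]
[265   0  18  12 197] [272.8   5.2] [[0.5173 0.0978 0.257 ]]
[[288.5, 133.3], [272.2, 133.1], [290.6, 81.4], [273.7, 81.1]]
285 [246, 247, 247, 247, 247, 246, 246, 246, 245, 244, 244, 244, 244, 223, 169, 126]
81 267 [118, 116, 116, 117, 118, 119, 118, 125, 142, 151, 153, 153, 153, 153, 152, 150, 149, 150, 151, 152, 152, 151, 149, 143, 131, 122, 117, 115, 116, 117, 116]
118 266 [213, 213, 212, 213, 215, 213, 207, 213, 233, 236, 208, 161, 124, 118, 153, 210, 242, 247, 245, 222, 179, 151, 146, 138, 123, 115, 115, 115, 115, 115]
```

```bash
python3 -m pendant '[{"translation":[0,0,0],"rot":[0,0,0],"gripper":-0.2},{"translation":[0,0,0],"rot":[0,0,0],"gripper":-0.2}]'
python3 - <<'E'
from h import *
im,st=shot("wrist","w10");g=im.max(2)
O=np.array([.544,.0905]);ex=np.array([.1736,.9848]);ey=np.array([-.9848,.1736])
W=lambda x,y,z:np.r_[O+ex*x+ey*y,z]
q=proj("wrist",[W(-.1235,-.012,.064),W(-.1235,.012,.064),W(-.15,0,.05),W(-.1235,-.005,.112),W(-.1235,.005,.112)],st);print(q.round(1).tolist())
for c in range(int(q[1,0])-1,int(q[0,0])+2,2):print(c,g[118:165,c].tolist())
E
```

```text
time_s: 23.18
eef_pos: [0.4781, -0.0367, 0.3949]
tool_rot: [3.132, -0.245, -0.0]
contact_force: [-0.2, 0.2, -0.3]
finger_gap: 0.401
[[288.7, 136.6], [272.5, 136.3], [279.1, 152.4], [287.5, 141.4], [280.1, 141.3]]
271 [217, 214, 215, 214, 215, 215, 215, 216, 219, 217, 215, 215, 213, 215, 211, 213, 213, 213, 211, 215, 216, 215, 214, 213, 215, 214, 211, 212, 213, 214, 213, 211, 213, 212, 213, 205, 154, 103, 95, 96, 95, 98, 96, 96, 99, 98, 98]
273 [196, 187, 181, 181, 181, 183, 177, 191, 193, 194, 197, 202, 201, 209, 218, 220, 227, 227, 228, 218, 204, 202, 204, 210, 210, 212, 212, 210, 212, 212, 211, 209, 212, 210, 212, 207, 156, 100, 94, 96, 93, 95, 92, 95, 94, 94, 97]
275 [241, 239, 242, 242, 242, 239, 237, 238, 242, 242, 239, 238, 239, 239, 195, 232, 237, 238, 238, 228, 142, 112, 116, 125, 126, 140, 206, 214, 213, 214, 213, 213, 214, 211, 212, 209, 158, 100, 90, 91, 87, 93, 93, 92, 91, 95, 95]
277 [152, 143, 158, 160, 161, 149, 141, 143, 158, 159, 145, 140, 139, 153, 142, 140, 139, 140, 141, 153, 121, 108, 112, 113, 114, 136, 207, 212, 213, 213, 213, 216, 215, 214, 214, 209, 159, 104,
[... 736 characters left out ...]

285 [123, 139, 231, 243, 242, 242, 244, 245, 247, 247, 245, 246, 246, 247, 247, 247, 246, 245, 245, 244, 244, 244, 243, 242, 238, 143, 115, 115, 114, 119, 116, 112, 115, 113, 115, 111, 118, 101, 99, 102, 100, 99, 98, 100, 103, 97, 99]
287 [143, 132, 135, 144, 148, 150, 162, 186, 239, 244, 245, 243, 243, 243, 242, 240, 241, 243, 241, 242, 240, 238, 238, 236, 230, 142, 114, 113, 112, 110, 112, 112, 111, 113, 111, 113, 108, 100, 99, 98, 100, 98, 98, 97, 100, 101, 102]
289 [144, 144, 139, 136, 126, 124, 126, 142, 161, 162, 156, 145, 142, 136, 136, 127, 121, 115, 113, 114, 110, 111, 107, 113, 110, 111, 108, 111, 108, 110, 109, 110, 112, 110, 110, 109, 103, 96, 94, 94, 93, 94, 96, 96, 96, 99, 99]
```

```bash
python3 -c "
from bench import manip
print(manip.finish_job(), manip.get_state()['time_s'])"
```

```text
the job is handed in; nothing more can be done
the job is handed in; nothing more can be done
```

The 14 mm gauge is in the trough with its tongue under the gate, nipped by the strip. I handed the job in at about 23 s with the arm well clear; no verdict came back.

**What I did**
- **Raising the gate:** I wound the handwheel up about 4.6 rad. That puts the gate roughly 28 mm above the floor and the strip at 23 mm or more, by the screw's geometry. I didn't check that height by camera.
- **Placing the gauge:** I picked the thicker gauge, laid it flat in the trough in line with the feeder, and slid the tongue in without touching anything.
- **Closing the gate:** I wound down in small steps until the turning force rose, finished on the closing turn and let go.

**Last checks**
- **Gauge position:** before the nip the tip measured about 16 mm past the gate's far face. The final picture shows the gauge did not move relative to the trough during closing or release.
- **Nip:** the handle force rose from about 3.0 N to about 5.0 N held, which works out to roughly 14 N.

**Where the readings disagreed**
- **Nip:** one reading while still turning was 6.8 N (about 27 N of nip), and a fit over the contact angle gives about 20 N. I take it as 14–20 N, not exactly 15 N.
- **Which gauge is thicker:** the side-face measurements fitted 10–13 mm, so they were not exact. The tongue's apparent length fits 14 mm for this gauge and 6 mm for the other.

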